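# Load two slide cartridges nose first into a tilted feed tube

### The job

Load both grey slide cartridges into the tilted aluminium feed tube, one behind the other, rounded nose first with the rib up in the slot, and push the row fully home so that the first rests against the stop in the tube and the second against the first. Feel for the stop and press gently, so that it is not shifted from its setting, and leave the specimen pots standing where they are.

Things in the scene. Friction and masses are not known exactly. Their poses are not given: they have to be found in the camera images.
- cartridge_1: First slide cartridge: plain grey plastic block 84 mm long (x), 36 wide (y), 24 high, about 90 g. Origin: centre of its underside; +x points to its rounded NOSE, the other end (TAIL) is flat. On top an off-centre rib fits the slot of the tube, only with the nose leading. The last 25 mm at the tail are free of the rib and grooved: grip there across the 36 mm. Starts lying flat, rib up.
- cartridge_2: Second cartridge, the same as cartridge_1 in every way; either may go in first. It starts facing roughly the other way.
- cartridge_1_nose (a point): Tip of cartridge_1's nose, at (42, 0, 12) mm in its frame. The nose is fully rounded, 12 mm radius. The rib on top: round, 10 mm wide, 6 mm high, from x = -17 to +25 mm, centred on y = +8 mm (left, seen from tail to nose).
- cartridge_1_tail (a point): Middle of cartridge_1's flat tail face, at (-42, 0, 12) mm in its frame.
- cartridge_2_nose (a point): Tip of cartridge_2's nose, at (42, 0, 12) mm in its frame. The nose is fully rounded, 12 mm radius. The rib on top: round, 10 mm wide, 6 mm high, from x = -17 to +25 mm, centred on y = +8 mm (left, seen from tail to nose).
- cartridge_2_tail (a point): Middle of cartridge_2's flat tail face, at (-42, 0, 12) mm in its frame.
- channel: Feed tube: fixed aluminium tube on a dark stand, sloping 20 degrees down from its open mouth (high end, on the robot's right) to its closed end. Origin: middle of the inner floor at the mouth, 90 mm above the worktop; x runs down the tube, y to the left looking down it, z square to its floor. Inside 40 mm wide, 26.5 high, 185 long; walls 3 mm; the mouth is square-edged.
- tube_mouth (a point): Middle of the mouth opening of the tube, at (0, 0, 13) mm in the tube's frame, same axes. The tube's top is open only along a slot from y = 0 to +15.5 mm, in which the rib runs. There is nothing before the mouth, so fingers beside a cartridge's tail stay outside the tube. The stand below is 64 mm wide and 190 mm long.
- stop_face (a point): Face of the adjustable stop, a dark block in the tube, 12 mm above the tube floor, axes as the tube's; its black thumb screw shows through the slot. It is set 138 to 158 mm from the mouth, so the last cartridge ends with 10 to 30 mm of tail showing. It holds by friction and creeps under load: 1 mm for every 6 N s (20 N for 0.3 s).
- pot_a: Specimen pot, white lid, 49 mm wide, 65 mm high, bystander near the low end of the tube. Origin: centre of its underside.
- pot_b: Specimen pot, white lid, 49 mm wide, 65 mm high, bystander near the low end of the tube. Origin: centre of its underside.
- pot_c: Specimen pot, white lid, 49 mm wide, 65 mm high, bystander at the right edge of the worktop. Origin: centre of its underside.

How it is judged (in metres and radians):
On the way, in this order (a step that is already met when the one before it is completed fails the run):
1. one cartridge has entered the tube nose first, at least 40 mm (((x of cartridge_1_nose in the frame of channel between 0.04 and 0.175 m and y of cartridge_1_nose in the frame of channel between -0.008 and 0.008 m and z of cartridge_1_nose in the frame of channel between 0.004 and 0.022 m and angle between the x axis of cartridge_1 and the x axis of channel, either way round below 0.12 rad and angle between the z axis of cartridge_1 and the z axis of channel, either way round below 0.15 rad) or (x of cartridge_2_nose in the frame of channel between 0.04 and 0.175 m and y of cartridge_2_nose in the frame of channel between -0.008 and 0.008 m and z of cartridge_2_nose in the frame of channel between 0.004 and 0.022 m and angle between the x axis of cartridge_2 and the x axis of channel, either way round below 0.12 rad and angle between the z axis of cartridge_2 and the z axis of channel, either way round below 0.15 rad))), for 0.2 s.
2. both cartridges have entered the tube nose first, the second at least 30 mm (x of cartridge_1_nose in the frame of channel between 0.03 and 0.175 m and y of cartridge_1_nose in the frame of channel between -0.008 and 0.008 m and z of cartridge_1_nose in the frame of channel between 0.004 and 0.022 m and angle between the x axis of each of cartridge_1, cartridge_2 and the x axis of channel, either way round below 0.12 rad and angle between the z axis of each of cartridge_1, cartridge_2 and the z axis of channel, either way round below 0.15 rad and x of cartridge_2_nose in the frame of channel between 0.03 and 0.175 m and y of cartridge_2_nose in the frame of channel between -0.008 and 0.008 m and z of cartridge_2_nose in the frame of channel between 0.004 and 0.022 m), for 0.2 s.
At the end, for the whole second after the job is handed in: Both cartridges lie in the tube, nose towards the stop and rib up, lined up with the tube (within 0.12 rad): the first one's nose within 4 mm of the stop and the second one's nose within 4 mm of the first one's tail; both at rest and let go (((x of cartridge_1_nose in the frame of stop_face above -0.004 m and x of cartridge_1_tail in the frame of stop_face below -0.07 m and x of cartridge_2_nose in the frame of cartridge_1_tail above -0.004 m and distance between cartridge_2_nose and cartridge_1_tail below 0.01 m and x of cartridge_2_tail in the frame of stop_face below -0.15 m and x of cartridge_1_nose in the frame of channel between 0.08 and 0.175 m and y of cartridge_1_nose in the frame of channel between -0.008 and 0.008 m and z of cartridge_1_nose in the frame of channel between 0.004 and 0.022 m and angle between the x axis of each of cartridge_1, cartridge_2 and the x axis of channel, either way round below 0.12 rad and angle between the z axis of each of cartridge_1, cartridge_2 and the z axis of channel, either way round below 0.15 rad and x of cartridge_2_nose in the frame of channel between 0.03 and 0.175 m and y of cartridge_2_nose in the frame of channel between -0.008 and 0.008 m and z of cartridge_2_nose in the frame of channel between 0.004 and 0.022 m) or (x of cartridge_2_nose in the frame of stop_face above -0.004 m and x of cartridge_2_tail in the frame of stop_face below -0.07 m and x of cartridge_1_nose in the frame of cartridge_2_tail above -0.004 m and distance between cartridge_1_nose and cartridge_2_tail below 0.01 m and x of cartridge_1_tail in the frame of stop_face below -0.15 m and x of cartridge_2_nose in the frame of channel between 0.08 and 0.175 m and y of cartridge_2_nose in the frame of channel between -0.008 and 0.008 m and z of cartridge_2_nose in the frame of channel between 0.004 and 0.022 m and angle between the x axis of each of cartridge_2, cartridge_1 and the x axis of channel, either way round below 0.12 rad and angle between the z axis of each of cartridge_2, cartridge_1 and the z axis of channel, either way round below 0.15 rad and x of cartridge_1_nose in the frame of channel between 0.03 and 0.175 m and y of cartridge_1_nose in the frame of channel between -0.008 and 0.008 m and z of cartridge_1_nose in the frame of channel between 0.004 and 0.022 m)) and linear speed of each of cartridge_1, cartridge_2 below 0.01 m/s); the robot touches nothing.
It fails at once if the end stop was shifted more than 4 mm from its setting (distance of stop_face from where it was at the start of the episode above 0.004 m).
It fails at once if a specimen pot was moved more than 30 mm (distance of any of pot_a, pot_b, pot_c from where it was at the start of the episode above 0.03 m).
It also fails if it takes over 72 s, if anything falls off the work surface, if the arm or the gripper's body presses on something with over 40 N, if the wrist force passes 120 N, or if a joint passes its speed limit or range.

### The arm

A 6-joint arm with a two-finger parallel gripper is mounted at the origin on a cart in front of the work surface, level with it; the furniture and walls round the work are solid. World frame = base frame: x ahead of the robot, y to its left, z up, the work surface at z = 0. Lengths are in mm, angles in rad, forces in N, time in s.
With the tool pointing down it reaches from about 375 to 925 mm from the base axis. Payload 5.7 kg.
Tool frame: the origin (TCP) lies at the very end of the fingers, on their centre line; the grasp point (between the pads) lies 19 mm behind it; x points along the fingers, z is the direction in which the jaws open and shut, and the axes are right-handed (so a half turn about x gives the same grasp; the last joint's range is limited). The gripper opens to 88 mm and grips with 3 to 60 N. Pads are 20 mm wide; open, the fingers measure 115 mm over their backs; the gripper's body (75 mm by 178 mm) begins 61 mm behind the grasp point.
Start: joints at [-1.414, 0.359, 1.51, -0, 1.272, -0.115], TCP at [161.065, -577.945, 222.623] pointing down, gripper open.
Joint ranges: [-2.97, 2.97], [-1.01, 2.36], [0.21, 2.38], [-0.96, 4.11], [0.2, 2.71], [-2.98, 2.98]. Speed limits (rad/s): [2.39, 2.39, 3.14, 3.14, 3.14, 3.14].

### API

Orientations are given as a unit quaternion [x, y, z, w].
In Python, from workcell import sensors, viewer, hand_in gives the robot as it stands.
- The arm moves only by the tool play_rows, never from a script. Its argument "steps" is a list of rows, each a list of 7 numbers: the turn, a rotation vector about the tool's x, y, z in rad, then the shift along the tool's x, y, z in mm, then the gripper command: -1 is shut, 1 is fully open, values between are in proportion. A call has 1 to 20 rows; each row shifts and turns the commanded pose from where the row before left it, along the tool's axes as they then stand; what a row does not reach is not made up. A row lasts 1/8 s, in which the tool goes at most 62.5 mm and 10.7 degrees, less where a joint would pass 70% of its speed; a pose out of reach is approached as far as the arm can. A call is refused whole if a number of a shift passes 62.5 or a number of a turn 0.188, either way. A call with a gripper value outside its range is refused whole. The fingers move at their own pace and stop on an object; "grip_force" is the grip in N (left out, the last holds). Time passes only in rows, so rows that do not move let the fingers close. It gives the time, the measured TCP pose, the force and the opening at its end, in the units of the state.
- sensors.read_state(): the state, without advancing time (a new reading comes with each control period).
- viewer.get_image(name): name is "scene" or "top" or "wrist"; returns (picture, depth): 384x512x3 uint8, blue, green, red; 384x512 float32, mm along the optical axis (not along the pixel's ray), 0 where there is no reading.
- viewer.get_calibration(name): a dict with "fx", "fy", "cx", "cy" (pixels), "cam_to_world" (4x4, takes a point from camera to world coordinates); the wrist camera has in their place "tool_from_camera" (4x4, takes a point from camera to tool coordinates, whose origin is the TCP and whose axes are the tool frame's). Camera axes: x right, y up, looking along -z (the intrinsics and any distortion apply to the point x, -y, -z); pixel columns grow to the right and rows downward; lengths in mm; the calibration is good to about 2 mm. A picture is of the moment at which its call begins: read the wrist's pose just before it. get_calibration takes no time and is no camera call.
- hand_in(): hands the job in, once; it reports no verdict.
The state is a dict: "t": time; "q": joint angles; "joint_vel": joint speeds; "joint_efforts": joint torques, N m; "position": TCP position; "tcp_rot": TCP orientation; "wrist_force": force on the tool from outside, world axes, zero at the start; "ft_torque": the same for the moment, N m; "opening": finger opening in mm.
Only numpy, scipy, OpenCV 4.12 (cv2) and the standard library are available. Lean on these libraries where they do the work, as an engineer would, in place of code of your own. Each camera call takes 0.05 s, during which the arm holds its last target.

## Working session

There is one attempt and no reset: what is moved stays moved. The work goes in short steps, Python scripts to look and compute and a tool call to move; the robot and the scene stay as the last step left them, time stands still between calls to the robot, and variables do not carry over. Pictures are saved under pics/ and viewed, and the job is handed in when it is done.

Besides the shell and the picture viewer there is one more tool, called after ">>>" by a JSON object that holds its "method" and its "body". play_rows: Moves the arm, as the interface text tells. Its arguments: {"type":"object","properties":{"steps":{"type":"array","items":{"type":"array","items":{"type":"number"}}},"grip_force":{"type":"number"}},"required":["steps"]}

```bash
mkdir -p pics; ls
python3 - <<'E'
from workcell import sensors, viewer
import cv2, numpy as np
s=sensors.read_state(); print(s)
for n in ["scene","top"]:
    c=viewer.get_calibration(n); print(n,{k:(np.round(v,3).tolist()) for k,v in c.items()})
    im,d=viewer.get_image(n); cv2.imwrite(f"pics/{n}0.png",im); np.save(f"{n}0.npy",d); 
print(viewer.get_calibration("wrist"))
E
```

```text
pics
{'t': 0.0, 'q': array([-1.41409051e+00,  3.59499069e-01,  1.51142976e+00, -9.03242835e-06,
        1.27246673e+00, -1.15060458e-01]), 'joint_vel': array([ 0.00214003, -0.00057156,  0.00068304,  0.00146706,  0.00084457,
        0.00048821]), 'joint_efforts': array([ 2.38925866e-03, -5.15368152e+01, -2.70726854e+01,  6.76156324e-02,
        3.51962715e-02, -1.63983368e-04]), 'position': array([ 160.96532731, -577.29877872,  221.81412671]), 'tcp_rot': array([ 0.42809648,  0.56358619, -0.4272184 ,  0.56266194]), 'wrist_force': array([ 0.30570683, -0.44455424, -0.23283047]), 'ft_torque': array([-0.03290435, -0.01644859, -0.0029185 ]), 'opening': 87.78634401836877}
scene {'fx': 436.669, 'fy': 436.669, 'cx': 252.852, 'cy': 190.382, 'cam_to_world': [[0.864, 0.191, -0.465, 64.251], [-0.503, 0.369, -0.782, -995.685], [0.022, 0.91, 0.415, 520.672], [0.0, 0.0, 0.0, 1.0]]}
top {'fx': 383.484, 'fy': 383.484, 'cx': 250.463, 'cy': 186.503, 'cam_to_world': [[0.022, 0.982, -0.186, 352.898], [-1.0, 0.024, 0.006, -203.195], [0.01, 0.186, 0.983, 908.494], [0.0, 0.0, 0.0, 1.0]]}
{'fx': 267.0382918024342, 'fy': 267.0382918024342, 'cx': 247.86805013493094, 'cy': 192.93645174244472, 'tool_from_camera': array([[ 1.33088070e-03,  2.70422827e-01, -9.62740735e-01,
        -1.61931767e+02],
       [ 1.63903727e-04,  9.62741516e-01,  2.70423273e-01,
         7.28969573e+01],
       [ 9.99999101e-01, -5.17697910e-04,  1.23697079e-03,
        -2.33262883e-01],
       [ 0.00000000e+00,  0.00000000e+00,  0.00000000e+00,
         1.00000000e+00]])}
```

View pics/top0.png

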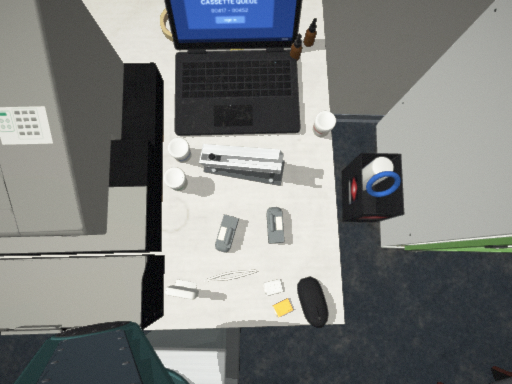

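View pics/scene0.png

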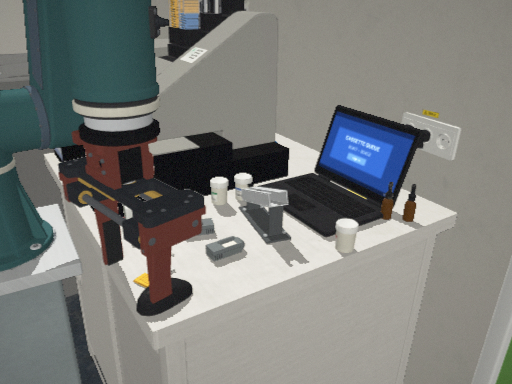

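Run:
```python
import cv2
im=cv2.imread("pics/top0.png")
c=im[135:265,155:345]; cv2.imwrite("pics/top0z.png",cv2.resize(c,None,fx=4.2,fy=4.2,interpolation=cv2.INTER_CUBIC))
```

```text
(no output)
```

View pics/top0z.png

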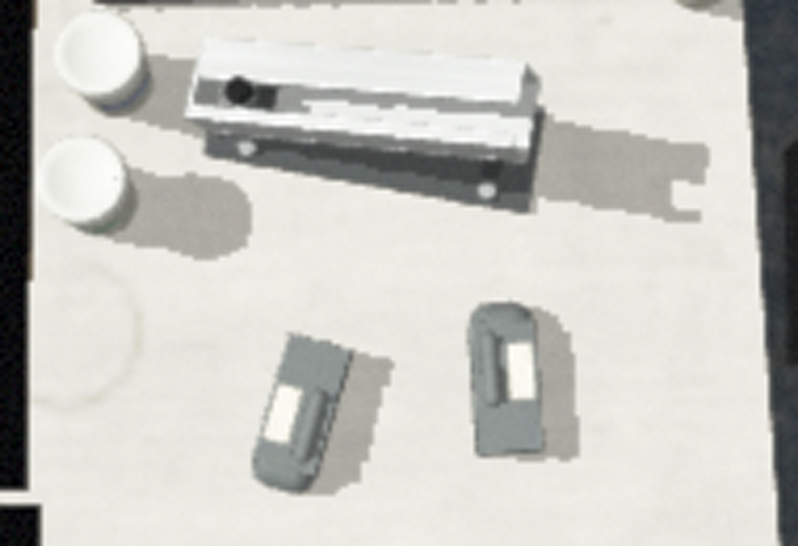

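```bash
cat > h.py <<'E'
import numpy as np, cv2, json
from scipy.spatial.transform import Rotation as R
def Ttool(s):
    T=np.eye(4); T[:3,:3]=R.from_quat(s['tcp_rot']).as_matrix(); T[:3,3]=s['position']; return T
def pts(cal,T,u,v,d):
    u=np.asarray(u,float);v=np.asarray(v,float);d=np.asarray(d,float)
    p=np.stack([(u-cal['cx'])/cal['fx']*d,-(v-cal['cy'])/cal['fy']*d,-d],-1)
    return p@T[:3,:3].T+T[:3,3]
def ray_plane(cal,T,u,v,n,p0):
    # intersect pixel rays with plane n.(X-p0)=0
    D=pts(cal,T,u,v,np.ones(np.shape(u)))-T[:3,3]; n=np.asarray(n,float)
    t=((np.asarray(p0)-T[:3,3])@n)/(D@n)
    return T[:3,3]+D*t[...,None]
def proj(cal,T,X):
    X=np.atleast_2d(X); q=(X-T[:3,3])@T[:3,:3]; 
    return np.stack([cal['cx']+cal['fx']*q[:,0]/-q[:,2], cal['cy']-cal['fy']*q[:,1]/-q[:,2]],-1)
E
python3 - <<'E'
from h import *
from workcell import viewer
c=viewer.get_calibration("top"); T=c['cam_to_world']; d=np.load('top0.npy')
for n,u,v in [("cartL",227,233),("cartLtail",230,220),("cartLnose",222,247),("cartR",276,225),("Rtail",276,240),("Rnose",274,210),("tubeLow",204,148),("tubehigh",281,152),("slotmouth",279,163),("pota",179,149),("potb",176,178),("potc",325,121),("table",250,260)]:
    print(n,np.round(pts(c,T,u,v,d[v,u]),1), d[v,u])
E
```

```text
cartL [ 410.2 -157.3   27.2] 876.31213
cartLtail [ 440.5 -163.    22.7] 886.42786
cartLnose [ 378.5 -146.8   23.8] 873.705
cartR [ 431.6 -269.6   21. ] 887.0593
Rtail [ 397.1 -269.7   24.1] 877.61804
Rnose [ 465.9 -264.4   24.9] 889.5882
tubeLow [602.5 -99.   53.4] 885.9294
tubehigh [ 582.7 -272.6  105. ] 832.5747
slotmouth [ 562.2 -269.8   88.5] 844.9451
pota [594.8 -44.1  66.9] 870.9595
potb [528.2 -40.5  63.1] 862.25977
potc [ 671.  -377.5   65.4] 888.5705
table [ 350.7 -211.5    2.8] 889.56885
```

Run:
```python
from h import *
from workcell import viewer,sensors
s=sensors.read_state(); T=Ttool(s); print(np.round(T,3))
im,d=viewer.get_image("wrist"); cv2.imwrite("pics/w0.png",im)
```

```text
[[-0.00000e+00  9.63000e-01  2.68000e-01  1.60997e+02]
 [ 2.00000e-03  2.68000e-01 -9.63000e-01 -5.77361e+02]
 [-1.00000e+00  0.00000e+00 -2.00000e-03  2.21904e+02]
 [ 0.00000e+00  0.00000e+00  0.00000e+00  1.00000e+00]]
```

View pics/w0.png

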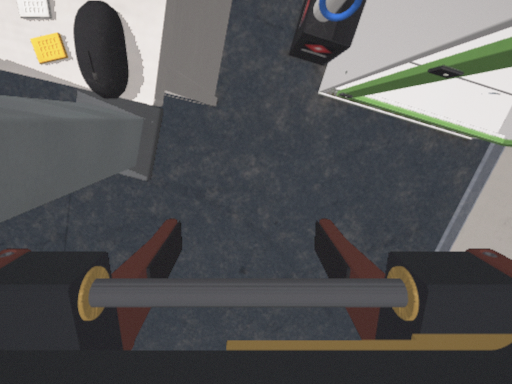

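>>> {"method": "play_rows", "body": {"steps": [[0,0,0,-3,37.4,-26.6,1],[0,0,0,-3,37.4,-26.6,1],[0,0,0,-3,37.4,-26.6,1],[0,0,0,-3,37.4,-26.6,1],[0,0,0,-3,37.4,-26.6,1],[0,0,0,-3,37.4,-26.6,1],[0,0,0,-3,37.4,-26.6,1],[0,0,0,-3,37.4,-26.6,1],[0,0,0,-3,37.4,-26.6,1],[0,0,0,-3,37.4,-26.6,1],[0.14,0,0,0,0,0,1],[0.13,0,0,0,0,0,1],[0,0,0,0,0,0,1],[0,0,0,0,0,0,1]]}}

```text
t: 1.9
position: [449.7, -221.3, 252.5]
tcp_rot: [0.499, 0.501, -0.499, 0.501]
wrist_force: [-0.2, -0.5, 0.2]
opening: 87.7
```

Run:
```python
from h import *
from workcell import viewer,sensors
s=sensors.read_state(); T=Ttool(s); print(np.round(T,3), np.abs(s['joint_vel']).max(), s['wrist_force'])
im,d=viewer.get_image("wrist"); cv2.imwrite("pics/w1.png",im); np.savez("w1.npz",im=im,d=d,T=T)
cv2.imwrite("pics/w1z.png",cv2.resize(im,(800,600),interpolation=cv2.INTER_CUBIC))
```

```text
[[-0.00000e+00  1.00000e+00  4.00000e-03  4.49743e+02]
 [ 0.00000e+00  4.00000e-03 -1.00000e+00 -2.21320e+02]
 [-1.00000e+00 -0.00000e+00 -0.00000e+00  2.52502e+02]
 [ 0.00000e+00  0.00000e+00  0.00000e+00  1.00000e+00]] 0.009333619112868272 [-0.21126508 -0.542285    0.20784829]
```

View pics/w1z.png

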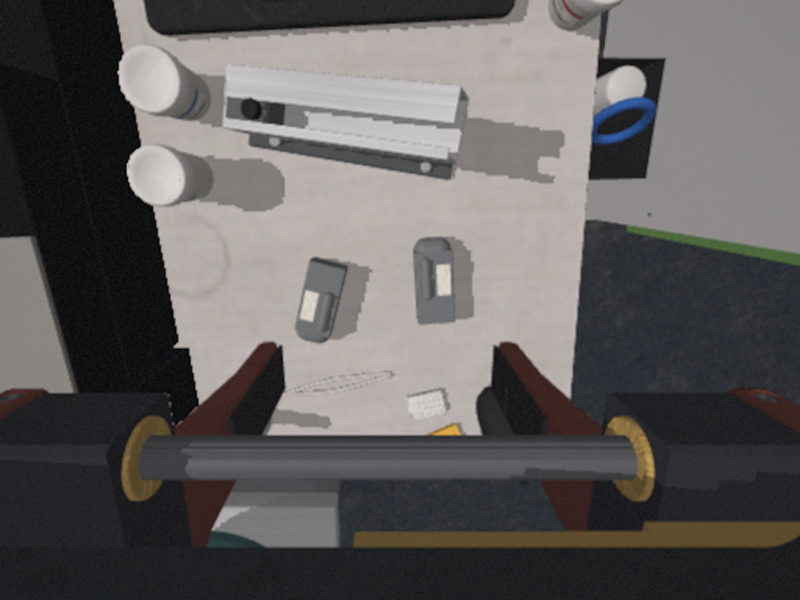

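Run:
```python
from h import *
from workcell import viewer
c=viewer.get_calibration("wrist"); z=np.load("w1.npz"); im=z['im'];d=z['d'];T=z['T']@c['tool_from_camera']
v,u=np.mgrid[0:384,0:512]; P=pts(c,T,u,v,d); Z=P[...,2]
tab=P[(d>0)&(abs(P[...,0]-470)<12)&(abs(P[...,1]+215)<30)]; print("table z",tab[:,2].mean(),tab[:,2].std())
hsv=cv2.cvtColor(im,cv2.COLOR_BGR2HSV)
for n,(x0,x1,y0,y1) in {"L":(360,460,-200,-120),"R":(370,490,-310,-230)}.items():
    m=(d>0)&(Z>15)&(Z<40)&(P[...,0]>x0)&(P[...,0]<x1)&(P[...,1]>y0)&(P[...,1]<y1)
    print(n,m.sum(),np.percentile(Z[m],[5,50,95]))
    # ray onto top plane z=24 for the pixels of mask with Z>20
    m2=m&(Z>20)
    q=ray_plane(c,T,u[m2],v[m2],[0,0,1],[0,0,24])[:,:2].astype(np.float32)
    (cx,cy),(w,h),a=cv2.minAreaRect(q); print("rect",cx,cy,w,h,a)
    # grey-value color check
    print(np.median(im[m],0))
# tube
m=(d>0)&(P[...,0]>530)&(P[...,0]<640)&(P[...,1]>-300)&(P[...,1]<-70)&(Z>25)
print(m.sum()); out=np.zeros((384,512),np.uint8); out[m]=np.clip(Z[m]*2,0,255); cv2.imwrite("pics/tubez.png",cv2.resize(out[20:140,120:320],(800,480),interpolation=cv2.INTER_NEAREST))
cv2.imwrite("pics/tubec.png",cv2.resize(im[20:140,120:320],(800,480),interpolation=cv2.INTER_CUBIC))
```

```text
table z 349.4435548607702 65.88722470548235
L 1205 [21.30092822 23.90093478 29.36799521]
rect 411.7312316894531 -153.37005615234375 35.99131774902344 80.09355926513672 75.30498504638672
[114. 113. 110.]
R 1282 [19.53997453 23.70771706 29.13468323]
rect 432.6856384277344 -265.12664794921875 82.09007263183594 35.912540435791016 4.514243125915527
[114. 112. 110.]
7102
```

View pics/tubec.png

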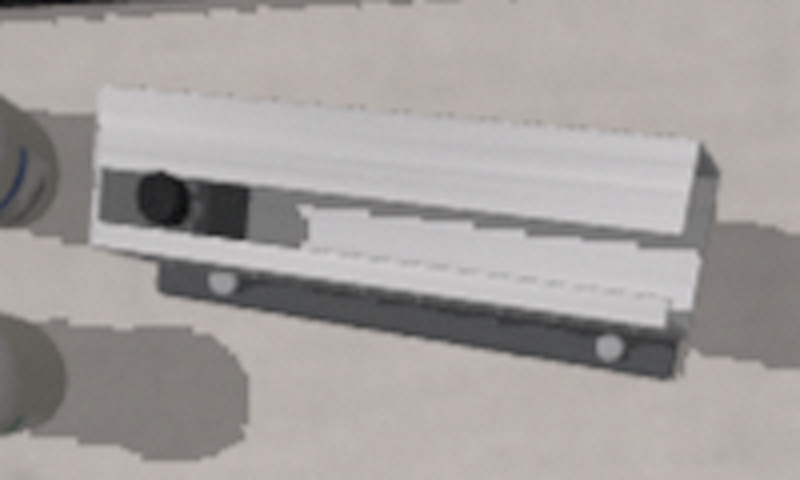

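View pics/tubez.png

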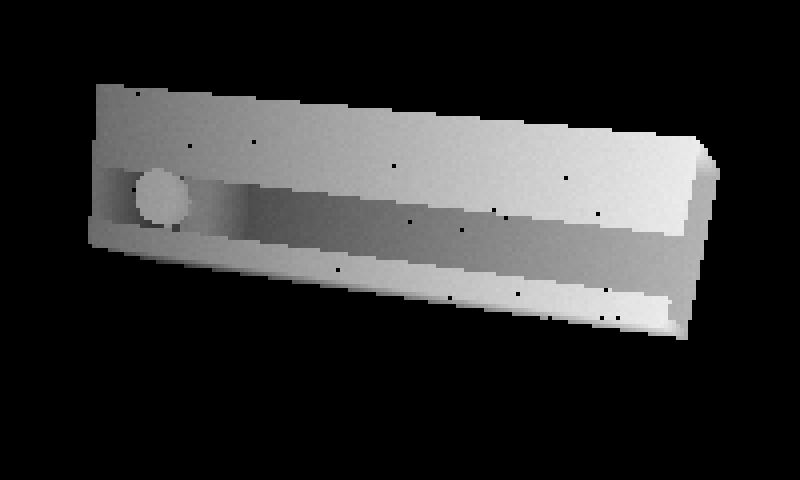

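```bash
cat > tube.py <<'E'
from h import *
def fit_tube(c,T,d,box=(530,640,-300,-70),verbose=True):
    v,u=np.mgrid[0:384,0:512]; P=pts(c,T,u,v,d); Z=P[...,2]
    m=(d>0)&(P[...,0]>box[0])&(P[...,0]<box[1])&(P[...,1]>box[2])&(P[...,1]<box[3])&(Z>40)
    Q=P[m]; rng=np.random.default_rng(0); best=0
    for _ in range(300):
        a=Q[rng.choice(len(Q),3,False)]; n=np.cross(a[1]-a[0],a[2]-a[0]); L=np.linalg.norm(n)
        if L<1: continue
        n/=L; n*=np.sign(n[2])
        if abs(np.degrees(np.arccos(n[2]))-20)>5: continue
        k=(abs((Q-a[0])@n)<1.5)
        k2=k.sum()+ (0.001*(Q[k]@n).mean() if k.any() else 0)
        if k2>best: best=k2; bk=k
    p0=Q[bk].mean(0); n=np.linalg.svd(Q[bk]-p0)[2][2]; n*=np.sign(n[2])
    if verbose: print("plane n",n.round(4),"tilt",np.degrees(np.arccos(n[2])),"inl",bk.sum(),"dir",np.degrees(np.arctan2(n[1],n[0])),p0)
    return m,P,n,p0
E
python3 - <<'E'
from tube import *
from workcell import viewer
c=viewer.get_calibration("wrist"); z=np.load("w1.npz"); im=z['im'];d=z['d'];T=z['T']@c['tool_from_camera']
m,P,n,p0=fit_tube(c,T,d)
top=m&(abs((P-p0)@n)<3); out=(top*255).astype(np.uint8); cv2.imwrite("pics/top_mask.png",cv2.resize(out[20:140,120:320],(800,480),interpolation=cv2.INTER_NEAREST))
# column scans
E={'far':[], 's0':[], 's1':[], 'near':[]}
for col in range(150,282):
    r=np.where(top[:,col])[0]
    if len(r)<6: continue
    br=np.where(np.diff(r)>4)[0]
    E['far'].append((col,r[0]-.5))
    if len(br)==1:
        E['s0'].append((col,r[br[0]]+.5)); E['s1'].append((col,r[br[0]+1]-.5)); E['near'].append((col,r[-1]+.5))
L={}
for k,a in E.items():
    a=np.array(a); X=ray_plane(c,T,a[:,0],a[:,1],n,p0)
    A=X-X.mean(0); 
    from numpy.linalg import svd
    dd=svd(A)[2][0]; dd*=np.sign(dd[1]); res=A-np.outer(A@dd,dd); keep=np.linalg.norm(res,axis=1)<2
    X=X[keep]; A=X-X.mean(0); dd=svd(A)[2][0]; dd*=np.sign(dd[1])
    print(k,len(X),X.mean(0).round(1),dd.round(4),"yaw",np.degrees(np.arctan2(dd[1],dd[0])).round(2)); L[k]=(X.mean(0),dd)
ax=np.mean([L[k][1] for k in L],0); ax/=np.linalg.norm(ax); y=np.cross(n,ax); print("axis",ax,"y",y)
for k in L: print(k,"y off",(L[k][0]-L['far'][0])@y - 23)
# mouth edge: per row, last top pixel
mo=[]
for r in range(40,115):
    cc=np.where(top[r])[0]
    if len(cc)>3: mo.append((cc[-1]+.5,r))
mo=np.array(mo); X=ray_plane(c,T,mo[:,0],mo[:,1],n,p0)
o=L['far'][0]+y*23
q=np.stack([(X-o)@ax,(X-o)@y],-1); print(q.round(1)[::3].tolist())
np.savez("tube1.npz",n=n,p0=p0,ax=ax,y=y,o=o)
E
```

```text
plane n [0.0531 0.3384 0.9395] tilt 20.033229824883716 inl 4191 dir 81.07551747811671 [ 578.57660192 -186.1478202    88.59749788]
far 132 [ 598.2 -182.5   86.2] [ 0.1472  0.9279 -0.3426] yaw 80.99
s0 130 [ 574.8 -182.8   87.6] [ 0.1491  0.9276 -0.3426] yaw 80.87
s1 130 [ 559.3 -182.5   88.4] [ 0.1475  0.9278 -0.3426] yaw 80.97
near 130 [ 551.6 -182.3   88.7] [ 0.1465  0.928  -0.3426] yaw 81.03
axis [ 0.14756411  0.92783317 -0.3425645 ] y [-9.87623743e-01  1.56840509e-01 -6.30505069e-04]
far y off -23.0
s0 y off 0.07250614671223232
s1 y off 15.343824408075491
near y off 23.018284673112646
[[85.2, -23.0], [39.0, -23.0], [-4.7, -23.0], [-43.8, -23.0], [-80.0, -23.0], [-91.8, -21.2], [-91.4, -18.3], [-92.0, -15.6], [-91.6, -12.7], [-92.1, -9.9], [-91.7, -7.0], [-92.3, -4.2], [-91.9, -1.3], [33.4, 15.3], [3.9, 15.3], [-24.0, 15.3], [-50.5, 15.4], [-75.7, 15.4], [-92.3, 16.3], [-91.9, 19.4], [-91.4, 22.4]]
```

View pics/top_mask.png

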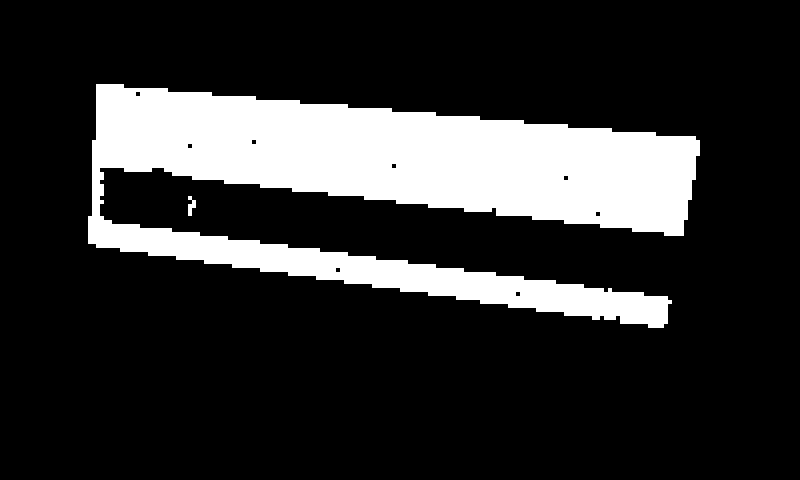

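>>> {"method": "play_rows", "body": {"steps": [[-0.075,0,0,0,0,0,1],[0,0,0,40,-9.9,8.5,1],[0,0,0,40,-9.9,8.5,1],[0,0,0,40,-9.9,8.5,1],[0,0,0,40,-9.9,8.5,1],[0,0,0,40,-9.9,8.5,1],[0,0,0,11,0,0,1],[0,0,0,11,0,0,1],[0,0,0,0,0,0,1],[0,0,0,0,0,0,1]]}}

```text
t: 3.2
position: [404.8, -267.8, 31.6]
tcp_rot: [0.48, 0.518, -0.48, 0.52]
wrist_force: [-0.3, -0.1, -0.1]
opening: 87.7
```

Run:
```python
from h import *
from workcell import viewer,sensors
s=sensors.read_state(); T=Ttool(s); print(np.round(T,3), s['wrist_force'])
im,d=viewer.get_image("wrist"); np.savez("w2.npz",im=im,d=d,T=T)
cv2.imwrite("pics/w2.png",cv2.resize(im,(800,600),interpolation=cv2.INTER_CUBIC))
z=np.load("tube1.npz"); print("channel origin",(z['o']-92*z['ax']-29.5*z['n']).round(1))
```

```text
[[ 1.00000e-03  9.97000e-01  7.70000e-02  4.04756e+02]
 [-1.00000e-03  7.70000e-02 -9.97000e-01 -2.67792e+02]
 [-1.00000e+00  1.00000e-03  1.00000e-03  3.16020e+01]
 [ 0.00000e+00  0.00000e+00  0.00000e+00  1.00000e+00]] [-0.30238559 -0.08010893 -0.13123182]
channel origin [ 560.3 -274.2   90. ]
```

View pics/w2.png

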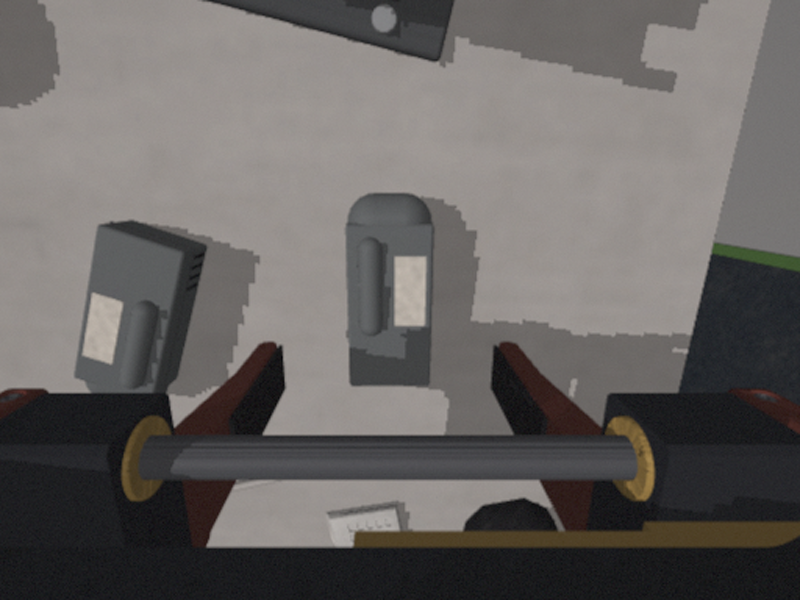

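```bash
cat > cart.py <<'E'
from h import *
def cart_top(c,Tw,d,lo,hi,zt=24,rect=True):
    v,u=np.mgrid[0:384,0:512]; P=pts(c,Tw,u,v,d)
    m=(d>0)&np.all((P>lo)&(P<hi),-1)
    return m,P
E
python3 - <<'E'
from h import *
from workcell import viewer
c=viewer.get_calibration("wrist"); z=np.load("w2.npz"); d=z['d'];im=z['im'];T=z['T']; C=c['tool_from_camera']
g=cv2.cvtColor(im,cv2.COLOR_BGR2GRAY)
print("col250",[(r,int(g[r,250])) for r in range(238,254)])
print("row150",[(k,int(g[150,k])) for k in range(215,285)][::1])
hx=T[2,3]-24
for uv in [(250,246.3),(226,246.3),(275,246.3),(250,124.5),(223,150),(277,150)]:
    print(uv,ray_plane(c,C,np.array(uv[0]),np.array(uv[1]),[1,0,0],[hx,0,0]).round(1))
v,u=np.mgrid[0:384,0:512]; P=pts(c,T@C,u,v,d); m=(d>0)&(P[...,0]>380)&(P[...,0]<480)&(abs(P[...,1]+265)<25)&(P[...,2]>14)
q=ray_plane(c,C,u[m],v[m],[1,0,0],[hx,0,0])[:,1:].astype(np.float32); print(cv2.minAreaRect(q), q.min(0),q.max(0))
E
```

```text
col250 [(238, 68), (239, 64), (240, 66), (241, 69), (242, 67), (243, 66), (244, 67), (245, 67), (246, 91), (247, 132), (248, 149), (249, 149), (250, 150), (251, 149), (252, 151), (253, 152)]
row150 [(215, 149), (216, 147), (217, 148), (218, 149), (219, 148), (220, 144), (221, 117), (222, 98), (223, 96), (224, 95), (225, 95), (226, 97), (227, 93), (228, 93), (229, 95), (230, 96), (231, 95), (232, 96), (233, 95), (234, 94), (235, 95), (236, 95), (237, 97), (238, 95), (239, 93), (240, 96), (241, 96), (242, 94), (243, 96), (244, 95), (245, 97), (246, 96), (247, 95), (248, 95), (249, 95), (250, 96), (251, 96), (252, 97), (253, 95), (254, 96), (255, 95), (256, 98), (257, 96), (258, 95), (259, 96), (260, 97), (261, 98), (262, 93), (263, 94), (264, 95), (265, 95), (266, 96), (267, 94), (268, 94), (269, 93), (270, 94), (271, 93), (272, 95), (273, 95), (274, 95), (275, 94), (276, 78), (277, 84), (278, 99), (279, 105), (280, 106), (281, 105), (282, 105), (283, 106), (284, 105)]
(250, 246.3) [  7.6 -13.5   1.3]
(226, 246.3) [  7.6 -13.5 -15.5]
(275, 246.3) [  7.6 -13.5  18.7]
(250, 124.5) [ 7.6 68.9  1.1]
(223, 150) [  7.6  53.3 -15.9]
(277, 150) [ 7.6 53.4 18.1]
((-33.87555694580078, -3.72979736328125), (209.02569580078125, 207.41705322265625), 89.89551544189453) [-137.77173 -108.05532] [ 69.83074 100.96808]
```

>>> {"method": "play_rows", "body": {"steps": [[0,0,0,10,-1.5,1.2,1],[0,0,0,10,0,0,1],[0,0,0,8.6,0,0,1],[0,0,0,0,0,0,1],[0,0,0,0,0,0,-1],[0,0,0,0,0,0,-1],[0,0,0,0,0,0,-1],[0,0,0,0,0,0,-1],[0,0,0,0,0,0,-1],[0,0,0,0,0,0,-1]], "grip_force": 20}}

```text
t: 4.5
position: [402.5, -268.8, 2.1]
tcp_rot: [0.48, 0.519, -0.48, 0.519]
wrist_force: [-0.4, -0.5, 0.0]
opening: 35.8
```

>>> {"method": "play_rows", "body": {"steps": [[0,0,0,-15,0,0,-1],[0,0,0,-30,0,0,-1],[0,0,0,-30,0,0,-1],[-0.187,0,0,-12,0,0,-1],[-0.187,0,0,-12,0,0,-1],[-0.187,0,0,-12,0,0,-1],[-0.187,0,0,-12,0,0,-1],[-0.187,0,0,-12,0,0,-1],[-0.187,0,0,-12,0,0,-1],[-0.187,0,0,-12,0,0,-1],[-0.025,0,0,0,0,0,-1],[0,0,0,0,0,0,-1]]}}

```text
t: 6.0
position: [402.2, -268.5, 161.1]
tcp_rot: [0.058, 0.705, -0.058, 0.705]
wrist_force: [-0.7, 0.1, -1.0]
opening: 35.7
```

```bash
cat > goal.py <<'E'
from h import *
z=np.load("tube1.npz"); n=z['n']; ax=z['ax']; 
# idealise: 20 deg tilt, yaw measured
yaw=np.arctan2(ax[1],ax[0]); t=np.radians(20)
AX=np.array([np.cos(yaw)*np.cos(t),np.sin(yaw)*np.cos(t),-np.sin(t)]); Y=np.array([-np.sin(yaw),np.cos(yaw),0]); N=np.cross(AX,Y)
O=z['o']-92*z['ax']-29.5*z['n']
RG=np.stack([-N,AX,-Y],1)
def goal(x,y,zz):
    G=np.eye(4); G[:3,:3]=RG; G[:3,3]=O+x*AX+y*Y+zz*N; return G
def report(T,G):
    D=np.linalg.inv(T)@G; print("rotvec tool",R.from_matrix(D[:3,:3]).as_rotvec().round(4),"shift tool",D[:3,3].round(2))
def ch(T):
    p=T[:3,3]-O; print("TCP in channel",np.round([p@AX,p@Y,p@N],2),"roterr",R.from_matrix(T[:3,:3].T@RG).as_rotvec().round(4))
E
python3 - <<'E'
from goal import *
from workcell import sensors
s=sensors.read_state(); T=Ttool(s); print(T.round(3),s['opening'],s['q'].round(2)); G=goal(-97,0,3.35); print(G.round(3)); report(T,G)
E
```

```text
[[-0.00000e+00  1.62000e-01  9.87000e-01  4.02203e+02]
 [ 0.00000e+00  9.87000e-01 -1.62000e-01 -2.68549e+02]
 [-1.00000e+00  0.00000e+00 -0.00000e+00  1.61132e+02]
 [ 0.00000e+00  0.00000e+00  0.00000e+00  1.00000e+00]] 35.67145655710356 [-0.73  0.26  1.83  0.    1.05 -0.57]
[[-5.40000e-02  1.48000e-01  9.88000e-01  5.46170e+02]
 [-3.38000e-01  9.28000e-01 -1.57000e-01 -3.63129e+02]
 [-9.40000e-01 -3.42000e-01 -0.00000e+00  1.26287e+02]
 [ 0.00000e+00  0.00000e+00  0.00000e+00  1.00000e+00]]
rotvec tool [-0.0052 -0.001  -0.3492] shift tool [ 34.83 -69.97 157.41]
```

>>> {"method": "play_rows", "body": {"steps": [[0,0,0,0,-14,31.4,-1],[0,0,0,0,-14,31.4,-1],[0,0,0,0,-14,31.4,-1],[0,0,0,0,-14,31.4,-1],[0,0,0,0,-14,31.4,-1],[-0.0026,0,-0.1746,0,0,0,-1],[-0.0026,0,-0.1746,0,0,0,-1],[0,0,0,0,0,0,-1],[0,0,0,0,0,0,-1]]}}

```text
t: 7.12
position: [546.3, -362.6, 160.7]
tcp_rot: [-0.067, 0.704, -0.176, 0.684]
wrist_force: [0.6, -0.5, -0.0]
opening: 35.7
```

Run:
```python
from goal import *
from workcell import sensors,viewer
s=sensors.read_state(); T=Ttool(s); print(T.round(3),s['opening'],s['q'].round(2)); G=goal(-97,0,3.35); report(T,G); ch(T)
im,d=viewer.get_image("wrist"); np.savez("w3.npz",im=im,d=d,T=T)
cv2.imwrite("pics/w3.png",cv2.resize(im,(800,600),interpolation=cv2.INTER_CUBIC))
```

```text
[[-5.40000e-02  1.45000e-01  9.88000e-01  5.46278e+02]
 [-3.35000e-01  9.29000e-01 -1.55000e-01 -3.62646e+02]
 [-9.41000e-01 -3.40000e-01 -1.00000e-03  1.60659e+02]
 [ 0.00000e+00  0.00000e+00  0.00000e+00  1.00000e+00]] 35.732733227530055 [-0.51  0.46  1.57 -0.38  1.02 -0.16]
rotvec tool [ 0.0025 -0.0005 -0.0026] shift tool [3.250e+01 1.121e+01 1.000e-02]
TCP in channel [-1.0829e+02 -3.0000e-02  3.5820e+01] roterr [ 0.0025 -0.0005 -0.0026]
```

View pics/w3.png

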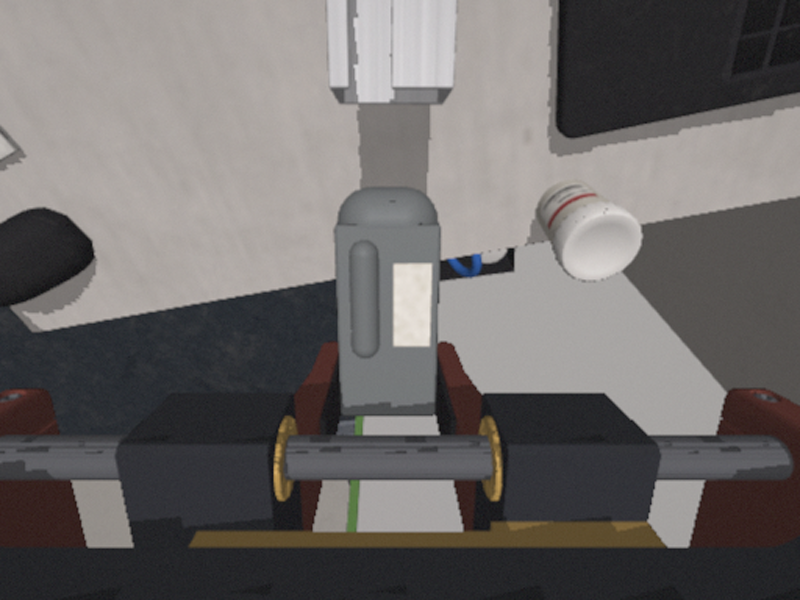

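```bash
cat > rel.py <<'E'
from h import *
def measure(c,d,im,tubewin,verbose=True):
    """all in tool frame. tool x ~ -ch z, tool y ~ ch x, tool z ~ -ch y"""
    C=c['tool_from_camera']; v,u=np.mgrid[0:384,0:512]; P=pts(c,C,u,v,d); ok=d>0
    # cartridge top: between fingers
    m=ok&(abs(P[...,2])<25)&(P[...,1]>15)&(P[...,1]<58)&(abs(P[...,0]+22)<4)
    Q=P[m]; A=np.c_[Q[:,1:],np.ones(len(Q))]; k=np.ones(len(Q),bool)
    for _ in range(5):
        s=np.linalg.lstsq(A[k],Q[k,0],rcond=None)[0]; k=abs(A@s-Q[:,0])<1
    print("cart top plane: x=%.4f*y+%.4f*z+%.2f"%tuple(s),k.sum(), "x at y=0:",s[2].round(2),"x at y=60:",(s[2]+60*s[0]).round(2))
    nn=np.array([1,-s[0],-s[1]]); pp=np.array([s[2],0,0])
    X=ray_plane(c,C,u,v,nn,pp)
    # side edges by row via gray/depth mask of cartridge top
    g=ok&(abs((P@nn)-pp[0])<2)&(abs(P[...,2])<25)&(P[...,1]>8)&(P[...,1]<56)
    L=[];Rr=[]
    for r in range(384):
        cc=np.where(g[r])[0]
        if len(cc)>40:
            L.append(X[r,cc[0]]-0.5*(X[r,cc[0]+1]-X[r,cc[0]])); Rr.append(X[r,cc[-1]]+0.5*(X[r,cc[-1]+1]-X[r,cc[-1]]))
    L=np.array(L);Rr=np.array(Rr); fl=np.polyfit(L[:,1],L[:,2],1); fr=np.polyfit(Rr[:,1],Rr[:,2],1)
    mid=(np.polyval(fl,[0,60])+np.polyval(fr,[0,60]))/2
    print("cart edges slope",fl[0].round(4),fr[0].round(4),"width",(np.polyval(fr,30)-np.polyval(fl,30)).round(2),"mid z at y=0,60:",mid.round(2))
    # tube
    y0,y1=tubewin
    m=ok&(abs(P[...,2])<35)&(P[...,1]>y0)&(P[...,1]<y1)
    return P,m,X
def tubetop(c,P,m,x0,tol=3,band=2.0):
    C=c['tool_from_camera']; v,u=np.mgrid[0:384,0:512]
    m=m&(abs(P[...,0]-x0)<tol); Q=P[m]; A=np.c_[Q[:,1:],np.ones(len(Q))]; k=np.ones(len(Q),bool)
    for _ in range(8):
        s=np.linalg.lstsq(A[k],Q[k,0],rcond=None)[0]; k=abs(A@s-Q[:,0])<1.2
    print("tube top plane: x=%.4f*y+%.4f*z+%.2f"%tuple(s),k.sum())
    nn=np.array([1,-s[0],-s[1]]); pp=np.array([s[2],0,0]); X=ray_plane(c,C,u,v,nn,pp)
    g=m&(abs((P@nn)-pp[0])<band); L=[];Rr=[];S0=[];S1=[];last=[]
    for r in range(384):
        cc=np.where(g[r])[0]
        if len(cc)<25: continue
        br=np.where(np.diff(cc)>4)[0]
        if len(br)!=1: continue
        b=br[0]; h=0.5*(X[r,201]-X[r,200])
        L.append(X[r,cc[0]]-h);S0.append(X[r,cc[b]]+h);S1.append(X[r,cc[b+1]]-h);Rr.append(X[r,cc[-1]]+h); last.append(r)
    for nme,a in zip(["L(+23)","slot15.5","slot0","R(-23)"],[L,S0,S1,Rr]):
        a=np.array(a); f=np.polyfit(a[:,1],a[:,2],1); print(nme,"slope",f[0].round(4),"z at y0,60,120",np.polyval(f,[0,60,120]).round(2))
    cols=[cx for cx in range(512) if g[:,cx].sum()>10]
    me=[X[np.where(g[:,cx])[0][-1],cx,1] for cx in cols]; print("mouth edge y",np.median(me).round(2),np.round(me[::6],1)); return s
E
python3 - <<'E'
from rel import *
from workcell import viewer
c=viewer.get_calibration("wrist"); z=np.load("w3.npz"); d=z['d']; im=z['im']
P,m,X=measure(c,d,im,(100,200))
print(np.percentile(P[m][:,0],[5,10,25,50,75]))
tubetop(c,P,m,6,tol=6)
E
```

```text
cart top plane: x=0.0025*y+-0.0054*z+-21.77 3230 x at y=0: -21.77 x at y=60: -21.62
cart edges slope 0.0399 -0.0513 width 36.6 mid z at y=0,60: [-1.23 -1.57]
[  5.97785162   6.28447855   6.94586385  35.63928536 126.60892625]
tube top plane: x=0.0011*y+-0.0007*z+6.67 2798
L(+23) slope -0.0045 z at y0,60,120 [-22.41 -22.68 -22.95]
slot15.5 slope 0.0196 z at y0,60,120 [-17.82 -16.64 -15.47]
slot0 slope -0.0064 z at y0,60,120 [ 0.55  0.17 -0.22]
R(-23) slope 0.0032 z at y0,60,120 [22.39 22.58 22.77]
mouth edge y 108.2 [120.4 108.2 108.7 108.2 108.2 108.2 108.2 108.2 108.2 112.9]
```

Run:
```python
from rel import *
from workcell import viewer
c=viewer.get_calibration("wrist"); z=np.load("w3.npz"); d=z['d']; im=z['im']
C=c['tool_from_camera']; g=cv2.cvtColor(im,cv2.COLOR_BGR2GRAY)
v,u=np.mgrid[0:384,0:512]; X=ray_plane(c,C,u.astype(float),v.astype(float),[1,0,0],[-21.7,0,0]); P=pts(c,C,u,v,d)
for r in range(146,222,6):
    row=P[r,:,0]; ok=(abs(row+21.7)<1.8)&(abs(P[r,:,2])<25)&(d[r]>0); cc=np.where(ok)[0]
    print(r, X[r,cc[0],1].round(1), X[r,cc[0],2].round(2), X[r,cc[-1],2].round(2), ((X[r,cc[0],2]+X[r,cc[-1],2])/2).round(2), cc[0],cc[-1])
# label & rib
r=190; print([int(t) for t in g[r,205:285]])
```

```text
146 59.9 -18.75 16.05 -1.35 214 281
152 56.8 -18.86 16.16 -1.35 214 281
158 53.7 -18.96 16.26 -1.35 214 281
164 50.5 -19.07 15.84 -1.61 214 280
170 47.3 -19.18 15.95 -1.62 214 280
176 44.0 -18.75 16.05 -1.35 215 280
182 40.7 -18.86 16.16 -1.35 215 280
188 37.4 -18.97 16.27 -1.35 215 280
194 34.0 -19.08 15.83 -1.62 215 279
200 30.6 -19.2 15.94 -1.63 215 279
206 27.1 -18.76 16.05 -1.35 216 279
212 23.6 -18.87 16.16 -1.35 216 279
218 20.0 -18.98 16.28 -1.35 216 279
[49, 50, 46, 46, 45, 47, 47, 46, 46, 47, 74, 102, 118, 120, 121, 120, 121, 121, 110, 95, 95, 102, 108, 113, 116, 116, 117, 119, 118, 116, 117, 111, 110, 105, 101, 92, 84, 94, 115, 120, 120, 122, 120, 120, 121, 119, 159, 215, 228, 227, 227, 224, 222, 220, 221, 221, 222, 221, 221, 220, 219, 220, 218, 220, 220, 222, 223, 225, 225, 226, 199, 143, 121, 122, 111, 81, 140, 165, 166, 166]
```

>>> {"method": "play_rows", "body": {"steps": [[0.0025,0,-0.0026,8,5,0.4,-1],[0,0,0,8,5,0.4,-1],[0,0,0,8,5,0.3,-1],[0,0,0,8.6,5,0.3,-1],[0,0,0,0,0,0,-1],[0,0,0,0,0,0,-1]]}}

```text
t: 7.92
position: [549.0, -355.7, 123.6]
tcp_rot: [-0.069, 0.704, -0.178, 0.684]
wrist_force: [-0.0, 0.2, -1.5]
opening: 36.0
```

Run:
```python
from rel import *
from goal import ch
from workcell import viewer,sensors
s=sensors.read_state(); T=Ttool(s); ch(T); print(s['wrist_force'])
im,d=viewer.get_image("wrist"); np.savez("w4.npz",im=im,d=d,T=T); c=viewer.get_calibration("wrist")
cv2.imwrite("pics/w4.png",cv2.resize(im,(800,600),interpolation=cv2.INTER_CUBIC))
P,m,X=measure(c,d,im,(80,200))
tubetop(c,P,m,-25.8,tol=4)
C=c['tool_from_camera'];v,u=np.mgrid[0:384,0:512]; X=ray_plane(c,C,u.astype(float),v.astype(float),[1,0,0],[-21.7,0,0])
for r in range(146,222,12):
    row=P[r,:,0]; ok=(abs(row+21.7)<1.8)&(abs(P[r,:,2])<25)&(d[r]>0); cc=np.where(ok)[0]
    print(r, X[r,cc[0],1].round(1), X[r,cc[0],2].round(2), X[r,cc[-1],2].round(2), ((X[r,cc[0],2]+X[r,cc[-1],2])/2).round(2), cc[0],cc[-1])
```

```text
TCP in channel [-88.72  -1.62   3.48] roterr [0.0007 0.0002 0.0027]
[-0.0254064   0.16428377 -1.49212571]
cart top plane: x=0.0027*y+-0.0081*z+-21.79 3221 x at y=0: -21.79 x at y=60: -21.63
cart edges slope 0.0349 -0.0624 width 36.67 mid z at y=0,60: [-0.88 -1.71]
tube top plane: x=-0.0025*y+-0.0019*z+-25.82 5199
L(+23) slope -0.0001 z at y0,60,120 [-24.74 -24.75 -24.75]
slot15.5 slope -0.002 z at y0,60,120 [-16.86 -16.98 -17.1 ]
slot0 slope 0.0011 z at y0,60,120 [-1.91 -1.85 -1.78]
R(-23) slope 0.002 z at y0,60,120 [20.82 20.94 21.06]
mouth edge y 89.01 [117.3  89.   89.   89.   89.   89.   89.   89.   89.   89.   89.   89. ]
146 59.9 -18.75 16.05 -1.35 214 281
158 53.7 -18.96 15.74 -1.61 214 280
170 47.3 -19.18 15.95 -1.62 214 280
182 40.7 -18.86 16.16 -1.35 215 280
194 34.0 -19.08 15.83 -1.62 215 279
206 27.1 -18.76 16.05 -1.35 216 279
218 20.0 -18.98 16.28 -1.35 216 279
```

View pics/w4.png

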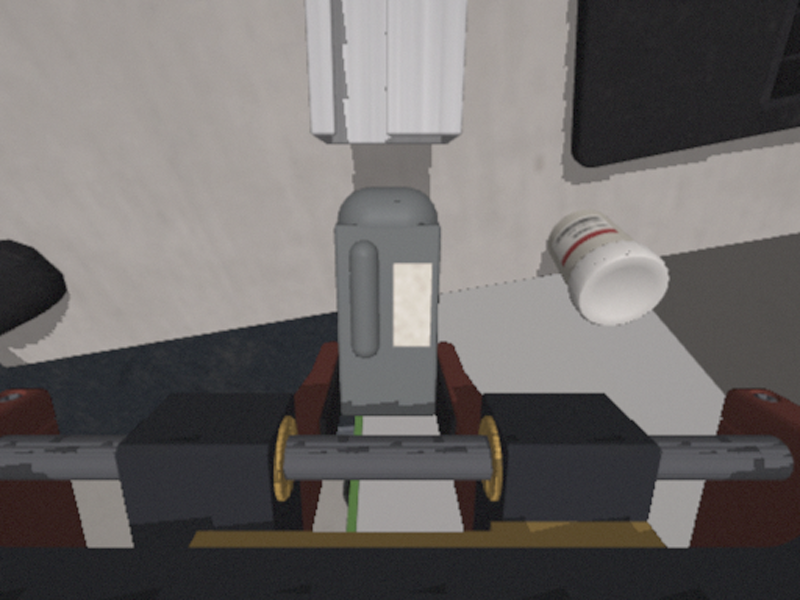

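>>> {"method": "play_rows", "body": {"steps": [[0,0,0,0,5,-0.3,-1],[0,0,0,0,5,0,-1],[0,0,0,0,4,0,-1],[0,0,0,0,3,0,-1],[0,0,0,0,3,0,-1],[0,0,0,0,3,0,-1],[0,0,0,0,3,0,-1],[0,0,0,0,3,0,-1]]}}

```text
t: 8.98
position: [552.8, -328.5, 113.5]
tcp_rot: [-0.069, 0.704, -0.178, 0.684]
wrist_force: [0.4, 0.0, -0.5]
opening: 35.8
```

>>> {"method": "play_rows", "body": {"steps": [[0,0,0,0,4,0,-1],[0,0,0,0,4,0,-1],[0,0,0,0,4,0,-1],[0,0,0,0,4,0,-1],[0,0,0,0,4,0,-1],[0,0,0,0,4,0,-1]]}}

```text
t: 9.72
position: [556.4, -306.2, 105.2]
tcp_rot: [-0.069, 0.704, -0.178, 0.684]
wrist_force: [-0.2, 0.2, -1.1]
opening: 36.0
```

Run:
```python
from h import *
from goal import ch
from workcell import viewer,sensors
s=sensors.read_state(); T=Ttool(s); ch(T); print(s['wrist_force'])
im,d=viewer.get_image("wrist"); np.savez("w5.npz",im=im,d=d,T=T)
cv2.imwrite("pics/w5.png",cv2.resize(im,(800,600),interpolation=cv2.INTER_CUBIC))
```

```text
TCP in channel [-35.43  -1.14   3.32] roterr [0.0005 0.0001 0.0026]
[-0.24668606  0.1515217  -1.05202943]
```

View pics/w5.png

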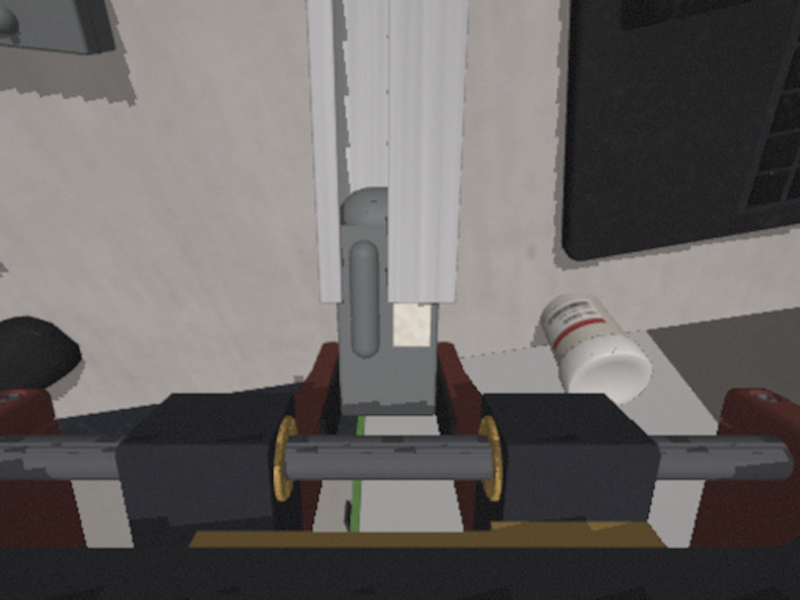

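>>> {"method": "play_rows", "body": {"steps": [[0,0,0,0,4,0,-1],[0,0,0,0,4,0,-1],[0,0,0,0,4,0,-1],[0,0,0,0,4,0,-1],[0,0,0,0,3,0,-1],[0,0,0,0,0,0,-1]]}}

```text
t: 10.52
position: [559.1, -288.6, 98.6]
tcp_rot: [-0.069, 0.704, -0.178, 0.684]
wrist_force: [0.7, -0.5, -1.5]
opening: 36.0
```

Release (part way) and look.

>>> {"method": "play_rows", "body": {"steps": [[0,0,0,0,0,0,0.3],[0,0,0,0,0,0,0.3],[0,0,0,0,0,0,0.3],[0,0,0,0,0,0,0.3]]}}

```text
t: 11.02
position: [559.1, -288.9, 98.8]
tcp_rot: [-0.069, 0.704, -0.178, 0.684]
wrist_force: [0.3, 0.3, 0.7]
opening: 57.1
```

Run:
```python
from h import *
from goal import ch
from workcell import viewer,sensors
s=sensors.read_state(); T=Ttool(s); ch(T); print(s['wrist_force'],s['opening'])
im,d=viewer.get_image("wrist"); np.savez("w6.npz",im=im,d=d,T=T)
cv2.imwrite("pics/w6.png",cv2.resize(im,(800,600),interpolation=cv2.INTER_CUBIC))
```

```text
TCP in channel [-16.82  -1.12   3.29] roterr [0.0004 0.0001 0.0027]
[0.34304286 0.25514349 0.71273079] 57.13363717252671
```

View pics/w6.png

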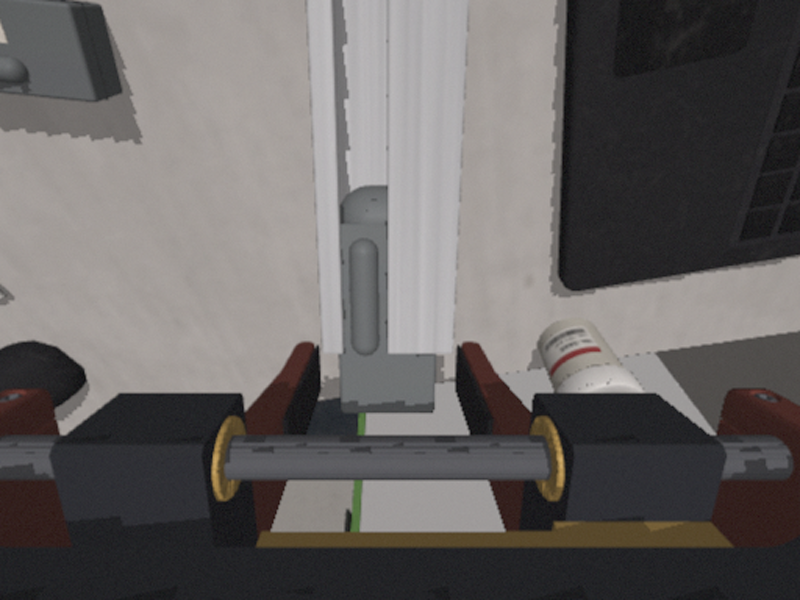

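>>> {"method": "play_rows", "body": {"steps": [[0,0,0,-10,0,0,0.6],[0,0,0,-20,0,0,1],[0,0,0,-30,0,0,1],[0,0,0,-30,0,0,1],[0,0,0.173,-10,0,0,1],[0,0,0.173,-10,0,0,1],[-0.184,0,0,0,0,0,1],[-0.184,0,0,0,0,0,1],[-0.184,0,0,0,0,0,1],[-0.184,0,0,0,0,0,1],[-0.184,0,0,0,0,0,1],[-0.184,0,0,0,0,0,1],[-0.184,0,0,0,0,0,1],[-0.184,0,0,0,0,0,1],[0,0,0,0,0,0,1],[0,0,0,0,0,0,1]]}}

```text
t: 13.08
position: [564.8, -252.9, 202.8]
tcp_rot: [-0.433, 0.562, 0.43, 0.559]
wrist_force: [-0.1, -0.0, 1.2]
opening: 87.8
```

Run:
```python
from h import *
from workcell import viewer,sensors
s=sensors.read_state(); T=Ttool(s); print(T.round(3),s['q'].round(2))
y=np.radians(165.3); G=np.eye(4); G[:3,:3]=np.stack([[0,0,-1],[np.cos(y),np.sin(y),0],[np.sin(y),-np.cos(y),0]],1); print(np.linalg.det(G)); G[:3,3]=[440.7,-161,60]
D=np.linalg.inv(T)@G; print(R.from_matrix(D[:3,:3]).as_rotvec().round(4),D[:3,3].round(2))
im,d=viewer.get_image("top"); cv2.imwrite("pics/top1.png",cv2.resize(im[120:270,150:350],(800,600)))
```

```text
[[-1.00000e-03 -9.67000e-01  2.56000e-01  5.64849e+02]
 [-6.00000e-03  2.56000e-01  9.67000e-01 -2.52936e+02]
 [-1.00000e+00 -1.00000e-03 -6.00000e-03  2.02818e+02]
 [ 0.00000e+00  0.00000e+00  0.00000e+00  1.00000e+00]] [-0.53  0.4   1.49 -0.01  1.24 -1.84]
0.9999999999999999
[-0.0028 -0.0057  0.0008] [142.37 143.69  57.84]
```

View pics/top1.png

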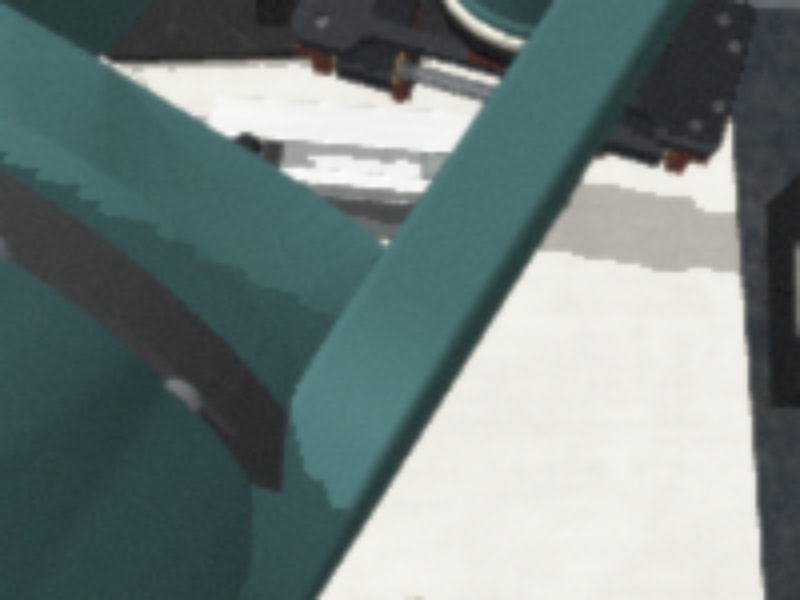

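>>> {"method": "play_rows", "body": {"steps": [[-0.0028,-0.0057,0.0008,0,35.9,14.5,1],[0,0,0,0,35.9,14.5,1],[0,0,0,0,35.9,14.5,1],[0,0,0,10,35.9,14.5,1],[0,0,0,40,0,0,1],[0,0,0,40,0,0,1],[0,0,0,40,0,0,1],[0,0,0,12,0,0,1],[0,0,0,0,0,0,1],[0,0,0,0,0,0,1]]}}

```text
t: 14.38
position: [441.4, -161.4, 61.6]
tcp_rot: [-0.433, 0.559, 0.432, 0.559]
wrist_force: [-0.8, -0.9, 0.3]
opening: 87.3
```

Run:
```python
from h import *
from workcell import viewer,sensors
s=sensors.read_state(); T=Ttool(s); print(T.round(3))
im,d=viewer.get_image("wrist"); np.savez("w7.npz",im=im,d=d,T=T); c=viewer.get_calibration("wrist"); C=c['tool_from_camera']
cv2.imwrite("pics/w7.png",cv2.resize(im,(800,600),interpolation=cv2.INTER_CUBIC))
v,u=np.mgrid[0:384,0:512]; P=pts(c,C,u,v,d); hx=T[2,3]-24
m=(d>0)&(abs(P[...,2])<30)&(P[...,1]>-40)&(P[...,1]<90)&(abs(P[...,0]-hx)<2.5)
m=cv2.morphologyEx(m.astype(np.uint8),cv2.MORPH_OPEN,np.ones((5,5)))
X=ray_plane(c,C,u.astype(float),v.astype(float),[1,0,0],[hx,0,0])[m>0][:,1:].astype(np.float32)
print(len(X),cv2.minAreaRect(X),X.min(0),X.max(0))
```

```text
[[ 2.00000e-03 -9.68000e-01  2.51000e-01  4.41399e+02]
 [-1.00000e-03  2.51000e-01  9.68000e-01 -1.61402e+02]
 [-1.00000e+00 -2.00000e-03 -1.00000e-03  6.15940e+01]
 [ 0.00000e+00  0.00000e+00  0.00000e+00  1.00000e+00]]
3776 ((31.748672485351562, -0.6077041625976562), (77.00043487548828, 35.6468505859375), 0.04380188509821892) [ -6.7505317 -18.434715 ] [70.24513  17.226278]
```

View pics/w7.png

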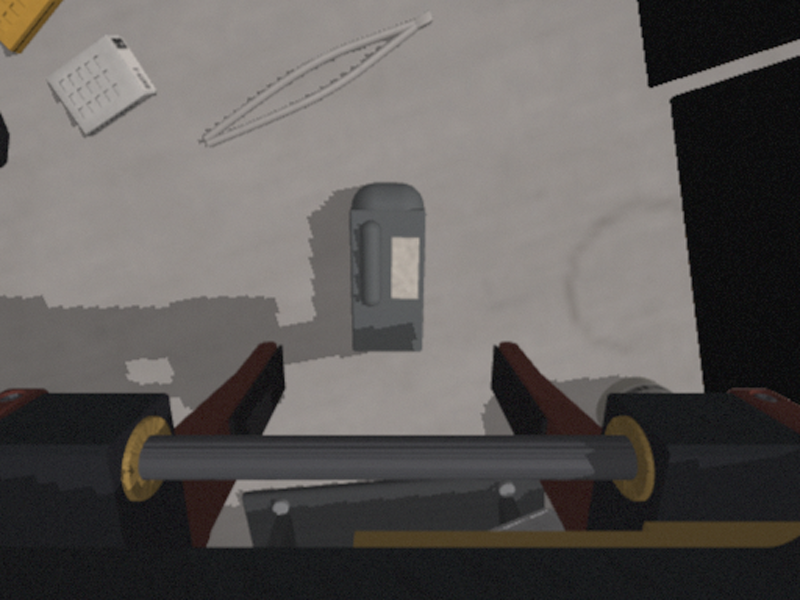

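>>> {"method": "play_rows", "body": {"steps": [[0,0,0,20,2.5,0.8,1],[0,0,0,20,0,0,1],[0,0,0,10,0,0,1],[0,0,0,8.5,0,0,1],[0,0,0,0,0,0,1],[0,0,0,0,0,0,-1],[0,0,0,0,0,0,-1],[0,0,0,0,0,0,-1],[0,0,0,0,0,0,-1],[0,0,0,0,0,0,-1],[0,0,0,0,0,0,-1]], "grip_force": 20}}

```text
t: 15.8
position: [438.1, -159.5, 1.9]
tcp_rot: [-0.433, 0.559, 0.433, 0.559]
wrist_force: [-0.4, -0.7, 0.0]
opening: 35.9
```

>>> {"method": "play_rows", "body": {"steps": [[0,0,0,-15,0,0,-1],[0,0,0,-30,0,0,-1],[0,0,0,-30,0,0,-1],[0.184,0,0,-12,0,0,-1],[0.184,0,0,-12,0,0,-1],[0.184,0,0,-12,0,0,-1],[0.184,0,0,-12,0,0,-1],[0.184,0,0,-12,0,0,-1],[0.184,0,0,-12,0,0,-1],[0.184,0,0,-12,0,0,-1],[0.184,0,0,-12,0,0,-1],[0,0,0,0,0,0,-1],[0,0,0,0,0,0,-1]]}}

```text
t: 17.42
position: [437.7, -159.2, 172.4]
tcp_rot: [0.053, 0.705, -0.053, 0.705]
wrist_force: [-0.7, 0.4, -0.7]
opening: 35.9
```

Run:
```python
from goal import *
from workcell import sensors
s=sensors.read_state(); T=Ttool(s); print(T.round(3),s['opening'],s['q'].round(2)); G=goal(-125,-1.1,36); print(G[:3,3].round(1)); report(T,G)
```

```text
[[-1.00000e-03  1.50000e-01  9.89000e-01  4.37698e+02]
 [ 0.00000e+00  9.89000e-01 -1.50000e-01 -1.59208e+02]
 [-1.00000e+00  0.00000e+00 -1.00000e-03  1.72424e+02]
 [ 0.00000e+00  0.00000e+00  0.00000e+00  1.00000e+00]] 35.86807903583439 [-0.5   0.22  1.85 -0.    1.07 -0.35]
[ 544.9 -378.3  166.5]
rotvec tool [ 7.000e-03  1.000e-04 -3.494e-01] shift tool [   5.67 -200.45  138.89]
```

>>> {"method": "play_rows", "body": {"steps": [[0,0,0,0,-33.4,23.15,-1],[0,0,0,0,-33.4,23.15,-1],[0,0,0,0,-33.4,23.15,-1],[0,0,0,0,-33.4,23.15,-1],[0,0,0,0,-33.4,23.15,-1],[0,0,0,0,-33.4,23.15,-1],[0.0035,0,-0.1747,0,0,0,-1],[0.0035,0,-0.1747,0,0,0,-1],[0,0,0,0,0,0,-1],[0,0,0,0,0,0,-1]]}}

```text
t: 18.68
position: [544.6, -378.5, 172.3]
tcp_rot: [-0.066, 0.704, -0.177, 0.684]
wrist_force: [-0.2, -1.7, -0.5]
opening: 35.7
```

Run:
```python
from goal import *
from workcell import sensors
s=sensors.read_state(); T=Ttool(s); ch(T); report(T,goal(-121,-1.2,3.2)); print(s['opening'],s['q'].round(2))
```

```text
TCP in channel [-127.28   -0.88   41.32] roterr [-0.0015 -0.001  -0.0023]
rotvec tool [-0.0015 -0.001  -0.0023] shift tool [38.13  6.2   0.35]
35.7356280850039 [-0.53  0.46  1.55 -0.38  1.04 -0.19]
```

>>> {"method": "play_rows", "body": {"steps": [[-0.0015,-0.001,-0.0023,10,3,0.3,-1],[0,0,0,10,3,0,-1],[0,0,0,10,0,0,-1],[0,0,0,8,0,0,-1],[0,0,0,0,0,0,-1],[0,0,0,0,0,0,-1]]}}

```text
t: 19.42
position: [543.9, -386.3, 135.3]
tcp_rot: [-0.068, 0.703, -0.179, 0.685]
wrist_force: [-0.3, -0.0, -0.3]
opening: 36.1
```

Run:
```python
from rel import *
from goal import ch
from workcell import viewer,sensors
s=sensors.read_state(); T=Ttool(s); ch(T); print(s['wrist_force'])
im,d=viewer.get_image("wrist"); np.savez("w8.npz",im=im,d=d,T=T); c=viewer.get_calibration("wrist")
cv2.imwrite("pics/w8.png",cv2.resize(im,(800,600),interpolation=cv2.INTER_CUBIC))
P,m,X=measure(c,d,im,(110,200))
tubetop(c,P,m,-25.8,tol=4,band=2)
C=c['tool_from_camera'];v,u=np.mgrid[0:384,0:512]; X=ray_plane(c,C,u.astype(float),v.astype(float),[1,0,0],[-21.7,0,0])
for r in range(146,222,12):
    row=P[r,:,0]; ok=(abs(row+21.7)<1.8)&(abs(P[r,:,2])<25)&(d[r]>0); cc=np.where(ok)[0]
    print(r, X[r,cc[0],1].round(1), X[r,cc[0],2].round(2), X[r,cc[-1],2].round(2), ((X[r,cc[0],2]+X[r,cc[-1],2])/2).round(2), cc[0],cc[-1])
```

```text
TCP in channel [-121.92   -1.36    3.83] roterr [-0.0022  0.0008  0.0027]
[-0.30455982 -0.01768372 -0.28066406]
cart top plane: x=0.0054*y+-0.0099*z+-22.06 3279 x at y=0: -22.06 x at y=60: -21.74
cart edges slope 0.0257 -0.0614 width 36.59 mid z at y=0,60: [-1.11 -2.18]
tube top plane: x=-0.5245*y+-0.0111*z+38.98 546
L(+23) slope -0.0991 z at y0,60,120 [-12.06 -18.01 -23.96]
slot15.5 slope -0.0734 z at y0,60,120 [ -8.93 -13.34 -17.74]
slot0 slope -0.0532 z at y0,60,120 [ -6.47  -9.67 -12.86]
R(-23) slope -0.0275 z at y0,60,120 [-3.35 -5.   -6.65]
mouth edge y 119.64 [118.3 119.3]
146 59.9 -15.11 13.97 -0.57 221 277
158 53.7 -19.49 15.74 -1.88 213 280
170 47.3 -19.18 14.88 -2.15 214 278
182 40.7 -19.4 15.62 -1.89 214 279
194 34.0 -19.08 15.83 -1.62 215 279
206 27.1 -19.31 16.05 -1.63 215 279
218 20.0 -18.98 15.72 -1.63 216 278rel.py:43: RankWarning: Polyfit may be poorly conditioned
  a=np.array(a); f=np.polyfit(a[:,1],a[:,2],1); print(nme,"slope",f[0].round(4),"z at y0,60,120",np.polyval(f,[0,60,120]).round(2))
rel.py:43: RankWarning: Polyfit may be poorly conditioned
  a=np.array(a); f=np.polyfit(a[:,1],a[:,2],1); print(nme,"slope",f[0].round(4),"z at y0,60,120",np.polyval(f,[0,60,120]).round(2))
rel.py:43: RankWarning: Polyfit may be poorly conditioned
  a=np.array(a); f=np.polyfit(a[:,1],a[:,2],1); print(nme,"slope",f[0].round(4),"z at y0,60,120",np.polyval(f,[0,60,120]).round(2))
rel.py:43: RankWarning: Polyfit may be poorly conditioned
  a=np.array(a); f=np.polyfit(a[:,1],a[:,2],1); print(nme,"slope",f[0].round(4),"z at y0,60,120",np.polyval(f,[0,60,120]).round(2))
```

View pics/w8.png

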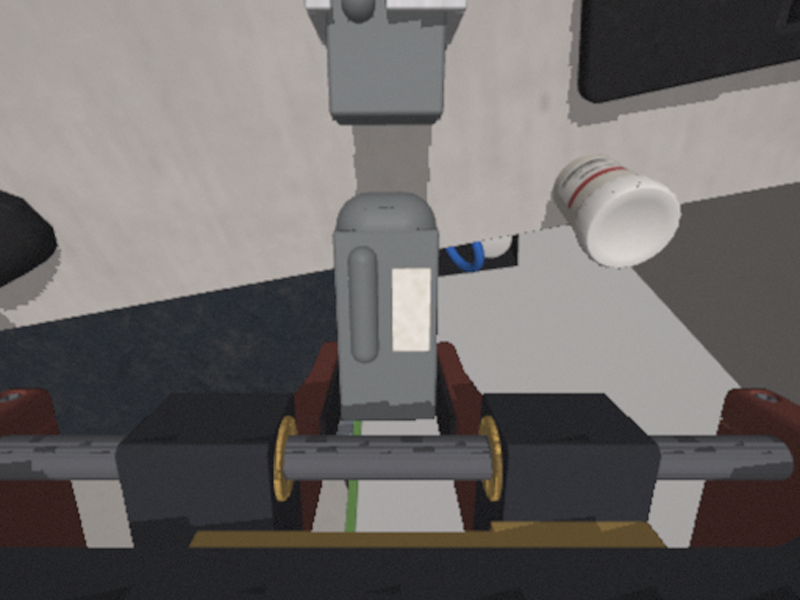

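Run:
```python
from rel import *
from workcell import viewer
c=viewer.get_calibration("wrist"); C=c['tool_from_camera']
for f in ["w4.npz","w8.npz"]:
    z=np.load(f); g=cv2.cvtColor(z['im'],cv2.COLOR_BGR2GRAY); print([int(t) for t in g[255:276,240]])
    d=z['d']; P=pts(c,C,240,np.arange(255,276),d[255:276,240]); print(P[:,0].round(1),P[:,1].round(1))
    r=np.arange(112,135); P=pts(c,C,248,r,d[r,248]); print(P[:,:2].round(1).tolist())
z=np.load("w8.npz"); d=z['d']; v,u=np.mgrid[0:384,0:512]; P=pts(c,C,u,v,d)
# cart1 top visible portion near y 95-118
m=(d>0)&(P[...,1]>92)&(P[...,1]<122)&(abs(P[...,2])<25)&(abs(P[...,0]+22)<4)
X=P[m]; A=np.c_[X[:,1:],np.ones(len(X))]; print("cart1 top",np.linalg.lstsq(A,X[:,0],rcond=None)[0], X.min(0),X.max(0),np.median(X[:,0]))
for r in range(25,70,6):
    cc=np.where(m[r])[0]
    if len(cc)>20: print(r,P[r,cc[0]].round(1),P[r,cc[-1]].round(1),((P[r,cc[0],2]+P[r,cc[-1],2])/2).round(2))
```

```text
[115, 112, 114, 94, 74, 76, 74, 75, 75, 75, 63, 126, 158, 159, 158, 160, 157, 159, 161, 160, 159]
[-22.2 -21.1 -21.9 -20.8 -20.7 -21.4 -21.7 -21.7 -21.5 -20.9 -21.5 507.2
 503.5 501.9 497.6 493.  493.2 489.7 484.3 482.  480.4] [  -2.7   -3.9   -4.1   -5.4   -6.1   -6.4   -6.8   -7.5   -8.3   -9.3
   -9.6 -327.1 -328.  -330.2 -330.7 -331.  -334.3 -335.2 -334.9 -336.6
 -338.6]
[[101.6, 79.5], [104.0, 78.6], [104.4, 77.7], [103.8, 76.8], [103.6, 75.9], [104.9, 75.0], [105.0, 74.0], [-11.2, 73.4], [-14.6, 72.9], [-14.5, 72.4], [-16.8, 71.9], [-15.9, 71.4], [-17.4, 70.9], [-18.4, 70.4], [-17.4, 69.9], [-18.2, 69.4], [-17.8, 68.9], [-18.8, 68.4], [-19.6, 67.9], [-20.6, 67.5], [-20.6, 67.0], [-20.4, 66.5], [-20.7, 66.0]]
[119, 118, 99, 77, 79, 78, 80, 78, 80, 78, 78, 79, 76, 63, 133, 164, 165, 165, 165, 164, 165]
[-21.9 -22.2 -21.7 -20.9 -21.2 -22.4 -23.  -20.7 -22.  -21.4 -22.9 -21.2
 -22.5 -21.6 464.1 462.  458.6 454.2 453.7 450.2 446.2] [  -2.8   -3.3   -4.2   -5.4   -5.9   -5.8   -6.1   -8.1   -8.    -9.
   -8.8  -10.4  -10.3  -11.6 -310.1 -311.9 -312.7 -312.9 -315.6 -316.3
 -316.7]
[[1
[... 192 characters left out ...]
 [-15.0, 70.3], [-16.8, 69.9], [-15.8, 69.3], [-17.0, 68.9], [-17.1, 68.4], [-18.6, 67.9], [-18.6, 67.4], [-17.9, 66.8], [-19.2, 66.4], [-20.4, 66.0]]
cart1 top [-2.91043423e-02  5.50981269e-03 -1.71874390e+01] [-25.99487819  94.95222989 -24.20439944] [-18.02344597 121.99925688  20.46781898] -20.29274647615094
25 [-19.2 116.2 -19.5] [-20.8 115.7  15.7] -1.92
31 [-20.5 113.3 -19.4] [-18.  114.   16.1] -1.67
37 [-19.4 111.1 -19.7] [-19.7 111.   15.5] -2.09
43 [-18.1 108.8 -20. ] [-20.1 108.3  15.6] -2.2
49 [-20.2 105.7 -19.3] [-20.1 105.8  15.7] -1.82
55 [-20.3 103.1 -19.4] [-19.8 103.2  15.8] -1.8
61 [-21.2 100.3 -18.9] [-19.7 100.6  15.9] -1.5
67 [-19.1  98.  -19.7] [-19.3  98.   16. ] -1.85
```

Run:
```python
from goal import *
from workcell import viewer
c=viewer.get_calibration("wrist"); C=c['tool_from_camera']
zz=np.load("w1.npz"); d=zz['d']; T=zz['T']@C
for row in (68,72,75):
  for u in range(164,192,1):
    p=pts(c,T,u,row,d[row,u])-O; print(row,u,np.round([p@AX,p@Y,p@N],1),int(zz['im'][row,u].mean())) if row==72 or u%3==0 else 0
```

```text
68 165 [148.2   4.8  38.5] 21
68 168 [155.    2.4  23.9] 69
68 171 [151.2   1.8  23.1] 58
68 174 [149.4   0.9  19.8] 47
68 177 [149.   -0.3  14.2] 42
68 180 [150.7  -2.    5.4] 48
68 183 [149.5  -3.2   0.5] 115
68 186 [145.9  -3.8  -0.6] 120
68 189 [141.4  -4.2  -0.5] 120
72 164 [148.4   9.4  39.5] 27
72 165 [148.1   9.1  38.1] 13
72 166 [147.6   8.8  37. ] 20
72 167 [152.1   7.7  29. ] 53
72 168 [152.8   7.2  26.2] 74
72 169 [152.9   6.8  24.2] 84
72 170 [150.4   6.8  25.5] 74
72 171 [150.9   6.3  22.9] 58
72 172 [149.8   6.1  22.5] 50
72 173 [149.9   5.7  20.4] 47
72 174 [149.3   5.4  19.1] 47
72 175 [149.4   5.   17.1] 47
72 176 [150.3   4.4  13.7] 48
72 177 [149.7   4.1  12.4] 47
72 178 [149.6   3.7  10.5] 49
72 179 [149.4   3.3   8.6] 46
72 180 [150.2   2.7   5.3] 49
72 181 [149.4   2.4   4.3] 56
72 182 [151.    1.7  -0.2] 102
72 183 [149.2   1.6   0.2] 118
72 184 [147.1   1.5   1.2] 118
72 185 [146.8   1.2  -0.6] 118
72 186 [144.6   1.2   0.5] 119
72 187 [142.6   1.1   1.3] 115
72 188 [ 1.42e+02  8.00e-01 -1.00e-01] 119
72 189 [140.9   0.6  -0.6] 118
72 190 [138.    0.7   1.5] 115
72 191 [137.4   0.4   0.3] 118
75 165 [158.8  10.7  23.6] 41
75 168 [153.9  10.3  24.3] 72
75 171 [150.4   9.8  23.2] 54
75 174 [150.3   8.6  17.2] 48
75 177 [150.2   7.4  11.2] 48
75 180 [149.8   6.3   5.3] 50
75 183 [148.8   5.2   0.2] 120
75 186 [ 1.445e+02  4.700e+00 -1.000e-01] 119
75 189 [140.4   4.1  -0.5] 121
```

>>> {"method": "play_rows", "body": {"steps": [[0,0,0,0.4,6,0,-1],[0,0,0,0,6,0,-1],[0,0,0,0,6,0,-1],[0,0,0,0,4,0,-1],[0,0,0,0,4,0,-1],[0,0,0,0,4,0,-1],[0,0,0,0,4,0,-1],[0,0,0,0,4,0,-1],[0,0,0,0,4,0,-1]]}}

```text
t: 20.6
position: [550.0, -347.2, 120.2]
tcp_rot: [-0.068, 0.703, -0.179, 0.685]
wrist_force: [0.2, 0.3, -0.8]
opening: 36.1
```

>>> {"method": "play_rows", "body": {"steps": [[0,0,0,0,4,0,-1],[0,0,0,0,4,0,-1],[0,0,0,0,4,0,-1],[0,0,0,0,4,0,-1],[0,0,0,0,4,0,-1],[0,0,0,0,4,0,-1],[0,0,0,0,4,0,-1]]}}

```text
t: 21.48
position: [554.2, -321.2, 110.5]
tcp_rot: [-0.068, 0.703, -0.179, 0.685]
wrist_force: [0.4, -1.0, -0.8]
opening: 35.9
```

Run:
```python
from h import *
from goal import ch
from workcell import viewer,sensors
s=sensors.read_state(); T=Ttool(s); ch(T); print(s['wrist_force'])
im,d=viewer.get_image("wrist"); np.savez("w9.npz",im=im,d=d,T=T)
cv2.imwrite("pics/w9.png",cv2.resize(im,(800,600),interpolation=cv2.INTER_CUBIC))
```

```text
TCP in channel [-51.53  -1.38   3.13] roterr [-0.0022  0.0006  0.0026]
[ 0.3838886  -1.03145608 -0.79410054]
```

View pics/w9.png

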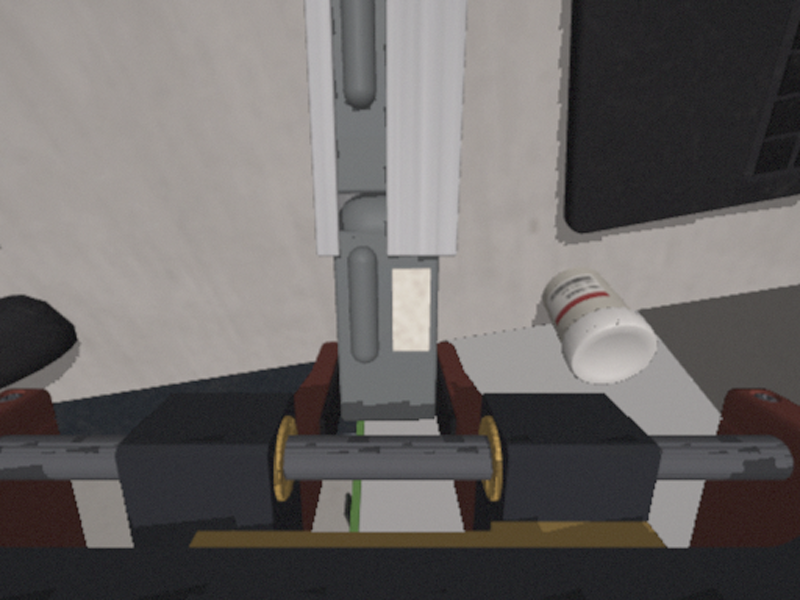

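>>> {"method": "play_rows", "body": {"steps": [[0,0,0,0,4,0,-1],[0,0,0,0,4,0,-1],[0,0,0,0,4,0,-1],[0,0,0,0,4,0,-1],[0,0,0,0,4,0,-1],[0,0,0,0,4,0,-1],[0,0,0,0,4,0,-1],[0,0,0,0,3,0,-1],[0,0,0,0,2,0,-1],[0,0,0,0,0,0,-1]]}}

```text
t: 22.78
position: [559.1, -290.7, 99.2]
tcp_rot: [-0.068, 0.703, -0.179, 0.685]
wrist_force: [0.3, -0.9, -1.2]
opening: 36.1
```

>>> {"method": "play_rows", "body": {"steps": [[0,0,0,0,0,0,0.2],[0,0,0,0,0,0,0.2],[0,0,0,0,0,0,0.2],[0,0,0,0,-10,0,0.2],[0,0,0,0,-15,0,0.2],[0,0,0,0,-15,0,0.2],[0,0,0,0,0,0,-1],[0,0,0,0,0,0,-1],[0,0,0,0,0,0,-1],[0,0,0,0,0,0,-1],[0,0,0,0,0,0,-1],[0,0,0,0,0,0,-1]]}}

```text
t: 24.28
position: [553.2, -327.8, 113.0]
tcp_rot: [-0.068, 0.703, -0.179, 0.685]
wrist_force: [-0.9, -0.1, -0.1]
opening: 0.9
```

Run:
```python
from h import *
from goal import ch
from workcell import viewer,sensors
s=sensors.read_state(); T=Ttool(s); ch(T); print(s['wrist_force'],s['opening'])
im,d=viewer.get_image("wrist"); np.savez("w10.npz",im=im,d=d,T=T)
cv2.imwrite("pics/w10.png",cv2.resize(im,(800,600),interpolation=cv2.INTER_CUBIC))
```

```text
TCP in channel [-58.64  -1.38   3.17] roterr [-0.0019  0.0007  0.0026]
[-0.91170797 -0.11452968 -0.08487971] 0.9021305382190937
```

View pics/w10.png

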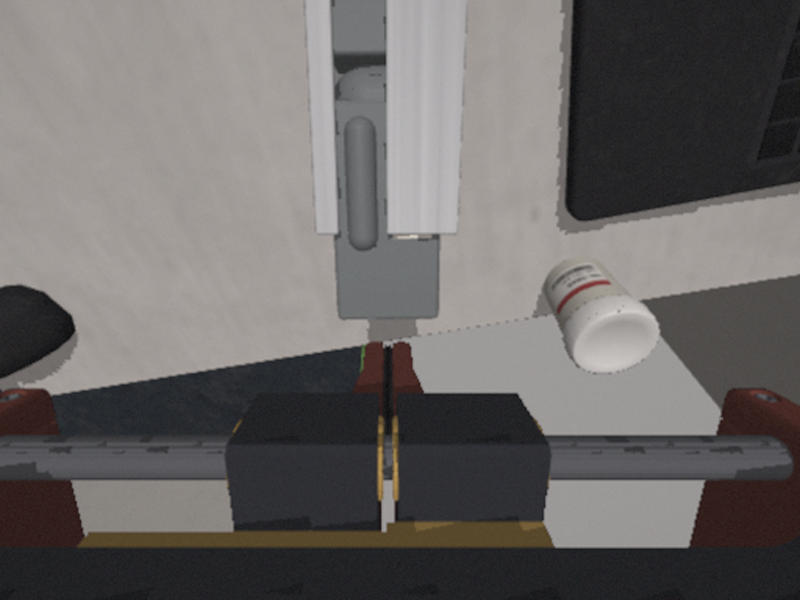

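```bash
cat > tail.py <<'E'
from goal import *
from workcell import viewer
import sys
c=viewer.get_calibration("wrist"); C=c['tool_from_camera']
zz=np.load(sys.argv[1]); d=zz['d']; T=zz['T']@C
def prof(col,r0,r1):
    out=[]
    for r in range(r0,r1):
        if d[r,col]<=0: continue
        p=pts(c,T,col,r,d[r,col])-O; t=pts(c,C,col,r,d[r,col]); out.append((r,*np.round([p@AX,p@Y,p@N],1),t[1].round(1)))
    return out
print("tail col 240:"); [print(x) for x in prof(int(sys.argv[2]),int(sys.argv[3]),int(sys.argv[4]))]
print("gap:"); [print(x) for x in prof(int(sys.argv[5]),int(sys.argv[6]),int(sys.argv[7]))]
E
python3 tail.py w10.npz 230 196 212 238 22 62
```

```text
tail col 240:
(196, np.float64(-26.3), np.float64(9.6), np.float64(22.8), np.float64(32.3))
(197, np.float64(-26.6), np.float64(9.6), np.float64(23.7), np.float64(32.0))
(198, np.float64(-27.3), np.float64(9.6), np.float64(23.3), np.float64(31.3))
(199, np.float64(-27.6), np.float64(9.6), np.float64(24.1), np.float64(31.0))
(200, np.float64(-28.2), np.float64(9.6), np.float64(24.0), np.float64(30.3))
(201, np.float64(-29.1), np.float64(9.7), np.float64(23.0), np.float64(29.4))
(202, np.float64(-29.8), np.float64(9.7), np.float64(22.8), np.float64(28.8))
(203, np.float64(-29.9), np.float64(9.6), np.float64(24.3), np.float64(28.7))
(204, np.float64(-79.5), np.float64(20.2), np.float64(-125.4), np.float64(-20.6))
(205, np.float64(-80.9), np.float64(20.2), np.float64(-126.0), np.float64(-22.0))
(206, np.float64(-82.2), np.float64(20.3), np.float64(-126.2), np.float64(-23.2))
(207, np.float64(-83.2), np.float64(20.3), np.float64(-125.8), np.float64(-24.3))
(208, np.float64(-85.0), np.float64(20.4), np.float64(-127.3), np.float64(-26.0))
(209, np.float64(-86.3), np.float64(20.5), np.float6
[... 2578 characters left out ...]
104.5))
(53, np.float64(45.5), np.float64(4.4), np.float64(22.6), np.float64(104.1))
(54, np.float64(45.0), np.float64(4.4), np.float64(22.8), np.float64(103.6))
(55, np.float64(44.4), np.float64(4.3), np.float64(23.6), np.float64(103.0))
(56, np.float64(44.2), np.float64(4.4), np.float64(22.6), np.float64(102.8))
(57, np.float64(43.7), np.float64(4.4), np.float64(22.9), np.float64(102.3))
(58, np.float64(43.2), np.float64(4.4), np.float64(23.1), np.float64(101.8))
(59, np.float64(42.8), np.float64(4.4), np.float64(23.2), np.float64(101.4))
(60, np.float64(42.0), np.float64(4.3), np.float64(25.0), np.float64(100.6))
(61, np.float64(41.8), np.float64(4.4), np.float64(23.8), np.float64(100.4))
```

>>> {"method": "play_rows", "body": {"steps": [[0,0,0,0,5,0,-1],[0,0,0,0,5,0,-1],[0,0,0,0,5,0,-1],[0,0,0,0,2,0,-1],[0,0,0,0,2,0,-1],[0,0,0,0,2,0,-1]]}}

```text
t: 25.08
position: [556.3, -308.5, 105.8]
tcp_rot: [-0.068, 0.703, -0.179, 0.685]
wrist_force: [-0.4, -0.0, 0.5]
opening: 0.6
```

```bash
cat > f.py <<'E'
from goal import *
from workcell import sensors
s=sensors.read_state(); ch(Ttool(s)); print("F.AX",(s['wrist_force']@AX).round(2),s['wrist_force'].round(2),s['opening'].round(1),"t",s['t'])
E
python3 f.py
```

```text
TCP in channel [-37.79  -1.45   3.11] roterr [-0.0022  0.0007  0.0027]Traceback (most recent call last):
  File "f.py", line 3, in <module>
    s=sensors.read_state(); ch(Ttool(s)); print("F.AX",(s['wrist_force']@AX).round(2),s['wrist_force'].round(2),s['opening'].round(1),"t",s['t'])
                                                                                                                ^^^^^^^^^^^^^^^^^^
AttributeError: 'float' object has no attribute 'round'
```

>>> {"method": "play_rows", "body": {"steps": [[0,0,0,0,1.5,0,-1],[0,0,0,0,1.5,0,-1],[0,0,0,0,1.5,0,-1]]}}

```text
t: 25.45
position: [556.9, -304.3, 104.2]
tcp_rot: [-0.068, 0.703, -0.179, 0.685]
wrist_force: [0.0, -0.6, 0.7]
opening: 0.5
```

```bash
sed -i "s/s\['opening'\].round(1)/s['opening']/" f.py; python3 f.py
python3 - <<'E'
from h import *
from workcell import viewer,sensors
s=sensors.read_state(); T=Ttool(s); im,d=viewer.get_image("wrist"); np.savez("w11.npz",im=im,d=d,T=T)
E
python3 tail.py w11.npz 230 210 230 238 45 75
```

```text
TCP in channel [-33.27  -1.4    3.06] roterr [-0.0022  0.0006  0.0026]
F.AX -0.76 [ 0.05 -0.56  0.73] 0.5051345638897285 t 25.45
tail col 240:
(210, np.float64(-8.7), np.float64(9.7), np.float64(23.8), np.float64(24.5))
(211, np.float64(-9.1), np.float64(9.6), np.float64(24.5), np.float64(24.1))
(212, np.float64(-10.0), np.float64(9.7), np.float64(23.5), np.float64(23.2))
(213, np.float64(-10.6), np.float64(9.7), np.float64(23.5), np.float64(22.6))
(214, np.float64(-11.2), np.float64(9.7), np.float64(23.6), np.float64(22.0))
(215, np.float64(-11.3), np.float64(9.7), np.float64(24.9), np.float64(21.9))
(216, np.float64(-12.3), np.float64(9.8), np.float64(23.7), np.float64(20.9))
(217, np.float64(-13.3), np.float64(9.8), np.float64(22.6), np.float64(19.9))
(218, np.float64(-13.4), np.float64(9.8), np.float64(24.1), np.float64(19.8))
(219, np.float64(-14.0), np.float64(9.8), np.float64(24.0), np.float64(19.2))
(220, np.float64(-14.6), np.float64(9.8), np.float64(24.0), np.float64(18.6))
(221, np.float64(-15.5), np.float64(9.9), np.float64(23.2), np.float64(17.6))
(222, np.float64(-15.9)
[... 2202 characters left out ...]
p.float64(98.6))
(66, np.float64(65.0), np.float64(4.3), np.float64(23.7), np.float64(98.2))
(67, np.float64(64.4), np.float64(4.3), np.float64(24.4), np.float64(97.6))
(68, np.float64(64.1), np.float64(4.3), np.float64(23.6), np.float64(97.3))
(69, np.float64(63.7), np.float64(4.4), np.float64(23.1), np.float64(96.9))
(70, np.float64(63.2), np.float64(4.4), np.float64(23.8), np.float64(96.4))
(71, np.float64(62.6), np.float64(4.3), np.float64(24.6), np.float64(95.8))
(72, np.float64(62.5), np.float64(4.4), np.float64(22.4), np.float64(95.7))
(73, np.float64(62.2), np.float64(4.4), np.float64(21.4), np.float64(95.4))
(74, np.float64(62.4), np.float64(4.6), np.float64(16.8), np.float64(95.6))
```

>>> {"method": "play_rows", "body": {"steps": [[0,0,0,0,1,0,-1],[0,0,0,0,1,0,-1]]}}

```text
t: 25.75
position: [557.3, -302.5, 103.6]
tcp_rot: [-0.068, 0.703, -0.179, 0.685]
wrist_force: [-0.1, -0.7, -0.6]
opening: 0.5
```

```bash
python3 f.py
```

```text
TCP in channel [-31.28  -1.43   3.09] roterr [-0.0022  0.0007  0.0026]
F.AX -0.47 [-0.11 -0.72 -0.64] 0.5192087765744746 t 25.75
```

>>> {"method": "play_rows", "body": {"steps": [[0,0,0,0,0.7,0,-1]]}}

```text
t: 25.88
position: [557.3, -301.8, 103.3]
tcp_rot: [-0.068, 0.703, -0.179, 0.685]
wrist_force: [-0.0, 0.5, -0.5]
opening: 0.4
```

```bash
python3 f.py
```

```text
TCP in channel [-30.59  -1.4    3.06] roterr [-0.0022  0.0006  0.0026]
F.AX 0.61 [-0.    0.47 -0.52] 0.3800787273698248 t 25.875
```

>>> {"method": "play_rows", "body": {"steps": [[0,0,0,0,0.5,0,-1]]}}

```text
t: 26.0
position: [557.5, -301.6, 103.3]
tcp_rot: [-0.068, 0.703, -0.179, 0.685]
wrist_force: [0.2, -1.4, 0.4]
opening: 0.5
```

```bash
python3 f.py
```

```text
TCP in channel [-30.32  -1.48   3.12] roterr [-0.002   0.0007  0.003 ]
F.AX -1.41 [ 0.21 -1.39  0.44] 0.4937068238016545 t 26.0
```

>>> {"method": "play_rows", "body": {"steps": [[0,0,0,0,0.5,0,-1]]}}

```text
t: 26.12
position: [557.6, -301.4, 103.3]
tcp_rot: [-0.068, 0.703, -0.179, 0.685]
wrist_force: [-1.1, -3.6, 0.3]
opening: 0.6
```

```bash
python3 f.py
```

```text
TCP in channel [-30.17  -1.57   3.17] roterr [-0.002   0.0009  0.0035]
F.AX -3.56 [-1.11 -3.55  0.3 ] 0.5886947735765449 t 26.125
```

>>> {"method": "play_rows", "body": {"steps": [[0,0,0,0,-3,0,-1],[0,0,0,0,-12,0,-1],[0,0,0,0,-12,0,-1],[0,0,0,0,0,0,-1]]}}

```text
t: 26.62
position: [553.6, -327.3, 112.9]
tcp_rot: [-0.067, 0.703, -0.18, 0.685]
wrist_force: [0.3, 0.2, 0.4]
opening: 0.3
```

```bash
python3 f.py
python3 - <<'E'
from h import *
from workcell import viewer,sensors
s=sensors.read_state(); T=Ttool(s); im,d=viewer.get_image("wrist"); np.savez("w12.npz",im=im,d=d,T=T)
cv2.imwrite("pics/w12.png",cv2.resize(im,(800,600),interpolation=cv2.INTER_CUBIC))
E
python3 tail.py w12.npz 230 185 200 238 24 44
```

```text
TCP in channel [-58.08  -1.67   3.29] roterr [-0.004   0.0013  0.003 ]
F.AX 0.14 [0.35 0.25 0.42] 0.3147286437157516 t 26.625
tail col 240:
(185, np.float64(-54.5), np.float64(18.8), np.float64(-117.0), np.float64(3.9))
(186, np.float64(-55.7), np.float64(18.8), np.float64(-117.2), np.float64(2.7))
(187, np.float64(-56.9), np.float64(18.9), np.float64(-117.7), np.float64(1.4))
(188, np.float64(-58.0), np.float64(18.9), np.float64(-117.5), np.float64(0.4))
(189, np.float64(-59.3), np.float64(19.0), np.float64(-118.1), np.float64(-0.9))
(190, np.float64(-60.6), np.float64(19.0), np.float64(-118.9), np.float64(-2.3))
(191, np.float64(-61.9), np.float64(19.1), np.float64(-119.4), np.float64(-3.6))
(192, np.float64(-63.2), np.float64(19.2), np.float64(-120.0), np.float64(-4.9))
(193, np.float64(-64.4), np.float64(19.2), np.float64(-120.2), np.float64(-6.1))
(194, np.float64(-65.7), np.float64(19.3), np.float64(-120.6), np.float64(-7.3))
(195, np.float64(-67.2), np.float64(19.4), np.float64(-121.6), np.float64(-8.8))
(196, np.float64(-67.9), np.float64(19.3), np.float64(-120.3), np.float64
[... 1098 characters left out ...]
111.9))
(35, np.float64(53.5), np.float64(3.7), np.float64(23.8), np.float64(111.5))
(36, np.float64(52.9), np.float64(3.7), np.float64(24.7), np.float64(110.9))
(37, np.float64(52.5), np.float64(3.7), np.float64(24.6), np.float64(110.5))
(38, np.float64(52.1), np.float64(3.7), np.float64(24.4), np.float64(110.1))
(39, np.float64(51.8), np.float64(3.7), np.float64(23.9), np.float64(109.8))
(40, np.float64(51.2), np.float64(3.7), np.float64(24.5), np.float64(109.2))
(41, np.float64(50.8), np.float64(3.7), np.float64(24.6), np.float64(108.8))
(42, np.float64(50.4), np.float64(3.7), np.float64(24.7), np.float64(108.3))
(43, np.float64(50.2), np.float64(3.8), np.float64(23.6), np.float64(108.2))
```

View pics/w12.png

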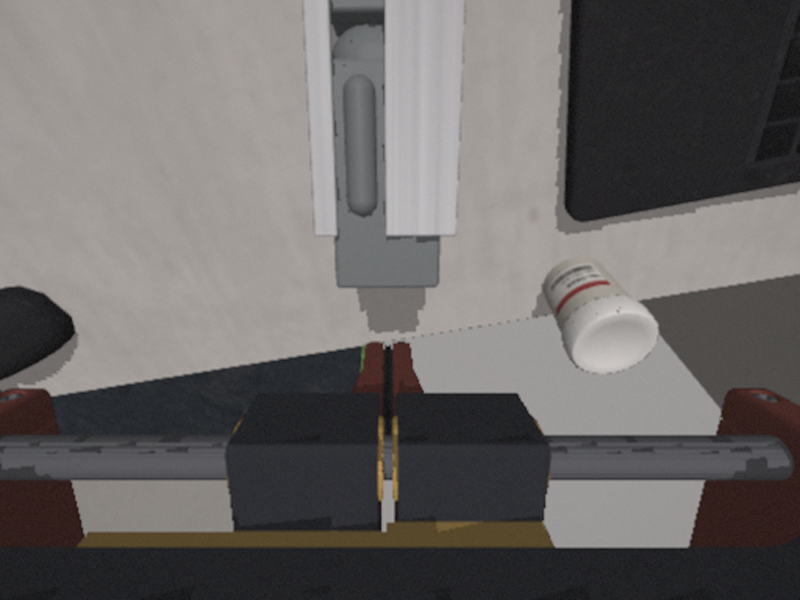

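```bash
python3 tail.py w12.npz 230 178 186 232 4 18
```

```text
tail col 240:
(178, np.float64(-15.5), np.float64(9.1), np.float64(22.9), np.float64(42.5))
(179, np.float64(-15.7), np.float64(9.0), np.float64(24.2), np.float64(42.2))
(180, np.float64(-16.3), np.float64(9.0), np.float64(24.0), np.float64(41.6))
(181, np.float64(-17.1), np.float64(9.1), np.float64(23.1), np.float64(40.9))
(182, np.float64(-17.5), np.float64(9.0), np.float64(23.9), np.float64(40.5))
(183, np.float64(-18.4), np.float64(9.2), np.float64(22.4), np.float64(39.6))
(184, np.float64(-53.1), np.float64(18.7), np.float64(-115.9), np.float64(5.3))
(185, np.float64(-54.5), np.float64(18.8), np.float64(-117.0), np.float64(3.9))
gap:
(4, np.float64(65.9), np.float64(6.3), np.float64(24.6), np.float64(123.9))
(5, np.float64(66.1), np.float64(6.4), np.float64(22.8), np.float64(124.1))
(6, np.float64(65.7), np.float64(6.4), np.float64(22.7), np.float64(123.7))
(7, np.float64(65.9), np.float64(6.4), np.float64(21.2), np.float64(123.9))
(8, np.float64(65.3), np.float64(6.4), np.float64(21.8), np.float64(123.3))
(9, np.float64(65.1), np.float64(6.5), np.float64(21.2), np.float64(123.0))
(10, np.float64(65.6), np.float64(6.6), np.float64(18.5), np.float64(123.6))
(11, np.float64(65.5), np.float64(6.7), np.float64(17.5), np.float64(123.5))
(12, np.float64(64.9), np.float64(6.6), np.float64(18.0), np.float64(122.9))
(13, np.float64(65.4), np.float64(6.8), np.float64(15.1), np.float64(123.5))
(14, np.float64(65.7), np.float64(6.9), np.float64(12.9), np.float64(123.7))
(15, np.float64(63.9), np.float64(6.7), np.float64(17.2), np.float64(121.9))
(16, np.float64(63.1), np.float64(6.7), np.float64(18.4), np.float64(121.1))
(17, np.float64(62.2), np.float64(6.6), np.float64(20.0), np.float64(120.2))
```

>>> {"method": "play_rows", "body": {"steps": [[0,0,0,-20,0,0,-1],[0,0,0,-40,0,0,-1],[0,0,0,-40,0,0,-1],[0,0,0,-40,0,0,-1],[0,0,0.17,-20,0,0,-1],[0,0,0.17,0,0,0,-1],[0,0,0,0,0,0,-1],[0,0,0,0,0,0,-1]]}}

```text
t: 27.68
position: [561.2, -271.2, 261.6]
tcp_rot: [0.052, 0.705, -0.061, 0.704]
wrist_force: [-0.0, 0.3, 0.6]
opening: 0.6
```

```bash
python3 f.py
python3 - <<'E'
from h import *
from workcell import viewer,sensors
s=sensors.read_state(); T=Ttool(s); im,d=viewer.get_image("wrist"); np.savez("w13.npz",im=im,d=d,T=T)
cv2.imwrite("pics/w13.png",cv2.resize(im,(800,600),interpolation=cv2.INTER_CUBIC))
im,d=viewer.get_image("top");cv2.imwrite("pics/top2.png",cv2.resize(im[120:270,150:350],(800,600),interpolation=cv2.INTER_CUBIC))
E
```

```text
TCP in channel [-55.75  -0.4  162.37] roterr [-0.0026 -0.0011 -0.3361]
F.AX 0.03 [-0.05  0.28  0.64] 0.586323678097523 t 27.675
```

View pics/w13.png

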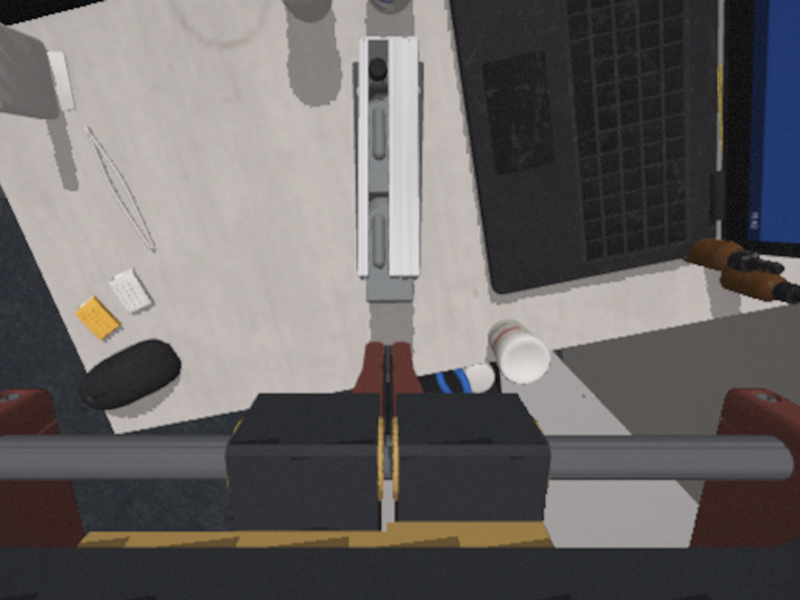

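View pics/top2.png

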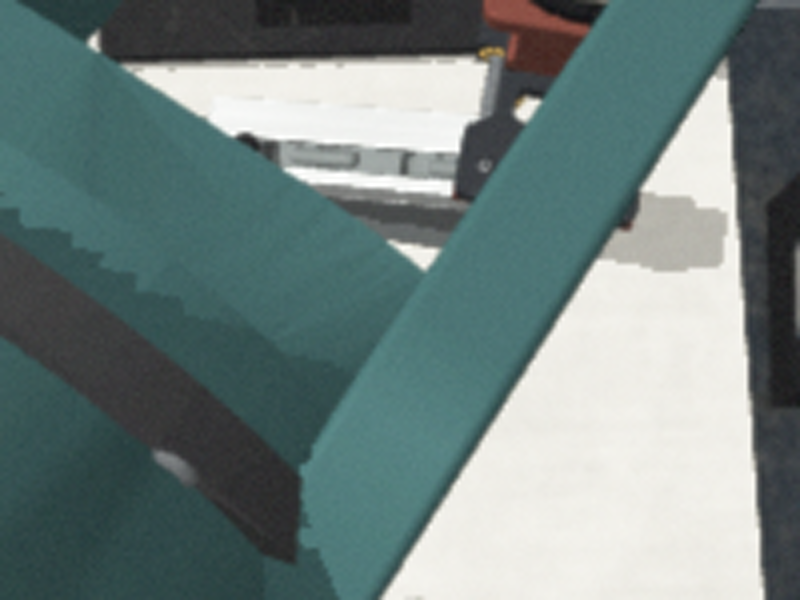

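```bash
python3 tail.py w13.npz 238 190 194 240 50 66; python3 tail.py w13.npz 244 118 120 244 48 64
python3 - <<'E'
import cv2
im=cv2.imread("pics/w13.png"); cv2.imwrite("pics/w13z.png",cv2.resize(im[30:320,320:450],None,fx=2.0,fy=2.0,interpolation=cv2.INTER_CUBIC))
E
```

```text
tail col 240:
(190, np.float64(-16.0), np.float64(12.6), np.float64(24.1), np.float64(-8.1))
(191, np.float64(-17.1), np.float64(12.7), np.float64(22.4), np.float64(-9.7))
(192, np.float64(-18.2), np.float64(12.7), np.float64(22.1), np.float64(-10.9))
(193, np.float64(-18.2), np.float64(13.4), np.float64(3.4), np.float64(-17.0))
gap:
(50, np.float64(147.9), np.float64(9.8), np.float64(37.2), np.float64(151.0))
(51, np.float64(147.9), np.float64(9.9), np.float64(35.3), np.float64(150.3))
(52, np.float64(152.5), np.float64(10.2), np.float64(25.7), np.float64(151.5))
(53, np.float64(152.6), np.float64(10.3), np.float64(23.5), np.float64(150.9))
(54, np.float64(151.0), np.float64(10.2), np.float64(24.0), np.float64(149.5))
(55, np.float64(150.4), np.float64(10.3), np.float64(22.9), np.float64(148.6))
(56, np.float64(149.9), np.float64(10.3), np.float64(21.6), np.float64(147.7))
(57, np.float64(149.9), np.float64(10.4), np.float64(19.4), np.float64(147.0))
(58, np.float64(150.4), np.float64(10.5), np.float64(16.4), np.float64(146.5))
(59, np.float64(151.3), np.float64(10.6), np.float64(12
[... 1218 characters left out ...]
55, np.float64(150.3), np.float64(5.4), np.float64(23.1), np.float64(148.6))
(56, np.float64(150.6), np.float64(5.4), np.float64(20.5), np.float64(148.0))
(57, np.float64(150.2), np.float64(5.4), np.float64(18.8), np.float64(147.1))
(58, np.float64(150.0), np.float64(5.5), np.float64(17.0), np.float64(146.3))
(59, np.float64(147.3), np.float64(5.4), np.float64(19.5), np.float64(144.5))
(60, np.float64(143.9), np.float64(5.4), np.float64(23.0), np.float64(142.6))
(61, np.float64(142.2), np.float64(5.4), np.float64(23.9), np.float64(141.2))
(62, np.float64(141.1), np.float64(5.4), np.float64(23.5), np.float64(140.1))
(63, np.float64(140.2), np.float64(5.4), np.float64(22.9), np.float64(139.0))
```

View pics/w13z.png

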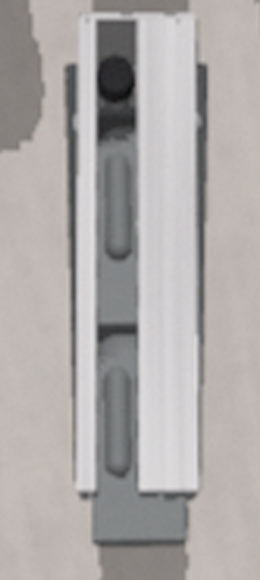

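```bash
python3 -c "
from workcell import hand_in; print(hand_in())"
```

```text
the job is handed in; nothing more can be done
None
```

Both cartridges are in the feed tube, nose first with the rib up, and pushed home. I handed the job in at about t = 27.8 s, with the gripper raised clear of the tube; no verdict is reported.

- **Loading:** The right-hand cartridge went in first and the other followed, pushing it down the tube. For the last 12 mm I pushed the second one's tail with the closed fingers in small steps. I stopped when the force along the tube rose from about 1 N to 3.6 N, then backed off.
- **Seating (depth images, distance from the mouth):**
  - The first cartridge's tail is at about 65.5 mm, so its nose is at about 149.5 mm. The stop face reads about 150 mm.
  - The second cartridge's tail is at about -18.3 mm, so its nose is at about 65.7 mm and meets the first one's tail.
- **Stop:** It read 149.7 mm before loading and 150.0–150.3 mm after. That difference is within the measuring noise, so I see no sign it shifted.
- **Pots:** I moved the arm clear of all three and felt no unexpected force. I did not measure their positions again at the end.
- **Disagreement:** The wrist camera's calibration was about 1.4 mm off sideways and about 2 mm off along the tool. I corrected the sideways error by lining up each cartridge and the tube in the same picture.

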